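Pin the stitcher's pull link into its fork

ROBOT

A 6-joint arm with a two-finger parallel gripper is mounted at the origin on the work surface. World frame = base frame: x ahead of the robot, y to its left, z up, the work surface at z = 0. Lengths are in m, angles in rad, forces in N, time in s.
With the tool pointing down it reaches from about 0.35 to 0.875 m from the base axis. Payload 15.5 kg.
Tool frame: the origin (TCP) lies at the very end of the fingers, on their centre line; the grasp point (between the pads) lies 19 mm behind it; z points along the fingers, x is the direction in which the jaws open and shut, and the axes are right-handed (so a half turn about z gives the same grasp; the last joint's range is limited). The gripper opens to 85 mm and grips with 20 to 120 N. Pads are 22 mm wide; open, the fingers measure 114 mm over their backs; the gripper's body (76 mm by 85 mm) begins 54 mm behind the grasp point. The pads swing forward as they close: fully open they stand 13 mm farther back than shut.
Start: joints at [-0.096, 0.494, 1.345, -0, 1.302, -0.096], TCP at [0.625, 0, 0.204] pointing down, gripper open.
Joint ranges: [-2.91, 2.91], [-0.82, 2.16], [0.22, 2.67], [-1.22, 4.37], [0.12, 2.79], [-3.08, 3.08]. Speed limits (rad/s): [1.89, 1.89, 2.57, 3.01, 3.01, 3.01].

INTERFACE

Orientations are given as a unit quaternion [w, x, y, z].
In Python, from cell import manip, viewer gives the robot as it stands.
- The arm moves only by the shell command python3 -m crank 'ROWS' [FORCE]. ROWS is text: rows parted by semicolons, each of 7 numbers parted by spaces: the closure in counts, from 0 (fully open) to 255 (shut), then the shift along the tool's x, y, z in cm, then the turn, a rotation vector about the tool's x, y, z in degrees. In form: grip tx ty tz rx ry rz; .... A call has 1 to 10 rows; each row is the pose to reach, as a shift and turn from the pose commanded when the call began, along the tool's axes at that moment; what a row does not reach only later rows make up. A row lasts 1/8 s, in which the tool goes at most 62.5 mm and 10.7 degrees, less where a joint would pass 70% of its speed; a pose out of reach is approached as far as the arm can. A call with a gripper value outside its range is refused whole. The fingers move at their own pace and stop on an object; FORCE is the grip in N (left out, the last holds). Time passes only in rows, so rows that repeat a pose let the fingers close. It gives the time, the measured TCP pose, the force and the opening at its end, in the units of the state.
- manip.read_state(): the state, without advancing time (a new reading comes with each control period).
- viewer.snapshot(name): name is "scene" or "side" or "wrist"; returns the picture (480x640x3 uint8, red, green, blue); there is no depth.
- viewer.camera_info(name): a dict with "fov_y" (degrees; the focal length in pixels is half the picture's height over the tangent of half this angle, whatever the lens; pixels are square), "cx", "cy" (the principal point, pixels), "dist_coeffs" ([k1, k2, p1, p2, k3] as OpenCV has them; the pictures are not rectified), "R" (3x3) and "t" (3): a world point X has camera coordinates R X + t; the wrist camera has in their place "hand_eye" (4x4, takes a point from camera to tool coordinates, whose origin is the TCP and whose axes are the tool frame's). Camera axes: x right, y down, z forward; pixel columns grow to the right and rows downward; lengths in m; the calibration is good to about 2 mm. A picture is of the moment at which its call begins: read the wrist's pose just before it. camera_info takes no time and is no camera call.
- manip.close_job(): hands the job in, once; it reports no verdict.
The state is a dict: "clock": time; "qpos": joint angles; "joint_velocities": joint speeds; "joint_efforts": joint torques, N m; "eef_pos": TCP position; "eef_rot": TCP orientation; "force": force on the tool from outside, world axes, zero at the start; "ft_torque": the same for the moment, N m; "gripper_width": finger opening in m.
Only numpy, scipy, OpenCV 4.12 (cv2) and the standard library are available. Lean on these libraries where they do the work, as an engineer would, in place of code of your own. Each camera call takes 0.05 s, during which the arm holds its last target.

TASK

Couple the wire stitcher's pull link to its fork: draw the link out by its red tab until its eye lies under the fork's hole, and put the yellow-headed clevis pin through the upper ear, the eye and the lower ear, fully home with its flange flat on the upper ear. The eye is hidden and its exact place is unknown, so find it by feel and do it gently, without forcing the pin against the fork or the link; let go at the end and leave the black-headed drift and the other things on the bench where they are.

Things in the scene. Friction and masses are not known exactly. Their poses are not given: they have to be found in the camera images.
- fork_hole (a point): Centre of the mouth of the vertical pin hole (13.6 mm wide) in the top face of the grey fork's upper ear, 74 mm above the bench. z up; y is the way the link is drawn out, x across. The fork is fixed. The upper ear is 20 mm thick, the slot below it 12 mm high, the lower ear 12 mm thick, then 18 mm free. The ears are 50 mm wide in x and reach 25 mm in +y; a cowl 60 mm high goes on to 70 mm in +y.
- slot (a point): Middle of the slot between the ears, on the hole's axis, 26 mm below fork_hole; same axes. Here lies the link's steel eye plate, 10 mm thick (top face 21 mm below fork_hole), eye 14 mm wide. At the start the eye is 12 to 48 mm too far in (-y). Elsewhere the plate is solid and always closes the slot under the hole: a pin in the upper ear stands on it, 31 mm short of home.
- catch_point (a point): Point on the hole's axis in the lower ear (its hole also 13.6 mm), 37 mm below fork_hole, same axes. Here a sprung ball sticks 2.4 mm into the pin's path from +x: the pin's nose stops on it, 10 to 14 mm short of home, and it takes a slow press of about 9 to 16 N straight down on the pin's head to get past and home.
- link_tab (a point): Centre of the upper part of the link's red upright tab: 20 mm in x, 14 mm in y, 60 to 110 mm above the bench; this point is 92 mm up. Same axes as fork_hole. The link slides only along y with about 4 N of drag and stays where left. Its eye lies 101 to 129 mm in -y of this point (screwed end, set differently each time). The tab can travel out to 132 mm in +y of fork_hole.
- guide (a point): Top centre of the grey guide block, 64 mm above the bench, 195 mm in +y of fork_hole, 50 x 30 mm; the link's rod (12 mm thick, 48 mm up) runs through it along y. If the pin stands in the upper ear while the link is slowly drawn out, it drops about 18 mm when the eye comes under it, then locks the link: the pull rises sharply. It may snag short of that without dropping: then draw on gently.
- pin_head (a point): Centre of the yellow round knob (18 mm across, 26 mm high) of the steel clevis pin (80 g). Flange 24 mm across, 4 mm thick, underside 17 mm below this point; then a shank 12 mm thick, 52 mm long, its last 4 mm tapering to a 9 mm flat nose. z up along the pin. It starts upright in the block, flange on top. Home: this point 17 mm above fork_hole. Pushing the pin or pulling a locked link with over about 20 N is forcing it.
- drift_head (a point): Centre of the black round knob (22 mm across, 26 mm high) of a drift of otherwise the same shape as the pin, standing in the block's other hole; not to be moved.
- block: Wooden block 160 x 70 x 58 mm, fixed to the bench, origin at the centre of its underside, x along its length; two upright through holes, 15.5 mm wide, 42 mm either side of its centre along x.
- fork: The fork bracket with all it carries; origin at bench level straight below fork_hole, same axes.
- spool: Black and silver wire spool lying flat, 84 mm across, 42 mm high; origin at the centre of its underside. Bystander.
- spanner: Steel spanner 170 mm long lying on the bench. Bystander.
- tub: Blue open tub of bolts, 110 x 160 x 60 mm; origin at the centre of its underside. Bystander.

How it is judged:
On the way:
1. the pin's nose is in the upper ear and the link has been drawn out (z of pin_head in the frame of fork_hole below 0.063 m and horizontal distance between pin_head and fork_hole below 0.012 m and distance of link_tab from where it was at the start of the episode above 0.006 m).
At the end, for the whole second after the job is handed in: The pin is at rest and upright (within 0.08 rad) in the fork's hole axis (within 3 mm), its knob's centre 14 to 19 mm above the hole's mouth: flange down on the upper ear within 2 mm, shank through both ears and the link's eye (z of pin_head in the frame of fork_hole between 0.014 and 0.019 m and horizontal distance between pin_head and fork_hole below 0.003 m and angle between pin_head's own z axis and vertical below 0.08 rad and linear speed of pin below 0.02 m/s); the robot touches nothing.
It fails at once if the pin is forced against the fork or link (contact forces on it adding up to over 50 N) (contact force between pin and fork above 50 N).
It fails at once if a bystander is disturbed (moved over 25 mm) (distance of any of drift_head, spool, spanner, tub from where it was at the start of the episode above 0.025 m).
It also fails if it takes over 64 s, if anything falls off the work surface, if the arm or the gripper's body presses on something with over 40 N, if the wrist force passes 120 N, or if a joint passes its speed limit or range.

## Working session

There is one attempt and no reset: what is moved stays moved. The work goes in short steps, Python scripts to look and compute and a shell command to move; the robot and the scene stay as the last step left them, time stands still between calls to the robot, and variables do not carry over. Pictures are saved under pics/ and viewed, and the job is handed in when it is done.

```bash
ls; mkdir -p pics; python3 - <<'E'
from cell import manip, viewer
import cv2
print(manip.read_state())
for n in ["scene","side","wrist"]:
    im=viewer.snapshot(n); cv2.imwrite(f"pics/{n}0.png",im[:,:,::-1]); print(n,viewer.camera_info(n))
E
```

```text
pics
{'clock': 0.0, 'qpos': array([-9.55315726e-02,  4.94191936e-01,  1.34616549e+00,  9.29760147e-06,
        1.30251153e+00, -9.54779508e-02]), 'joint_velocities': array([ 0.00147295,  0.00025841,  0.00106638, -0.0021429 , -0.00144201,
        0.00114904]), 'joint_efforts': array([-2.68344644e-03, -8.82162237e+01, -3.83866239e+01, -4.40739132e-04,
        1.02696815e-02,  1.38197843e-04]), 'eef_pos': array([6.24582568e-01, 2.67349548e-05, 2.03183203e-01]), 'eef_rot': array([-6.53149482e-05,  9.99999796e-01, -2.80460581e-05, -6.34813505e-04]), 'force': array([ 0.06749595, -0.41343342, -0.41541171]), 'ft_torque': array([ 0.04350472, -0.00021673,  0.01546791]), 'gripper_width': 0.08536624861417415}
scene {'fov_y': 50.13274696681103, 'cx': 317.564426974297, 'cy': 238.7472655721708, 'dist_coeffs': array([-0.10766084,  0.        ,  0.        ,  0.        ,  0.        ]), 'R': array([[-0.66656987,  0.7454207 , -0.00570833],
       [ 0.47742422,  0.42101609, -0.77124027],
       [-0.57249516, -0.51681083, -0.63651854]]), 't': array([ 0.36520089, -0.22878717,  1.5555008 ])}
side {'fov_y': 5
[... 192 characters left out ...]
4194,  0.006407  ],
       [-0.30144184, -0.52180173, -0.79803244],
       [ 0.40837811,  0.68565599, -0.60258043]]), 't': array([-0.48344084,  0.27538907,  0.64723838])}
wrist {'fov_y': 59.97724854460712, 'cx': 319.00835772616597, 'cy': 249.71420448316897, 'dist_coeffs': array([-0.04548367,  0.        ,  0.        ,  0.        ,  0.        ]), 'hand_eye': array([[ 9.99999549e-01,  4.09685985e-04,  8.56358984e-04,
         5.04006184e-04],
       [-6.57412128e-04,  9.49628980e-01,  3.13375761e-01,
        -7.97721742e-02],
       [-6.84837652e-04, -3.13376183e-01,  9.49628822e-01,
        -1.70257523e-01],
       [ 0.00000000e+00,  0.00000000e+00,  0.00000000e+00,
         1.00000000e+00]])}
```

View pics/scene0.png

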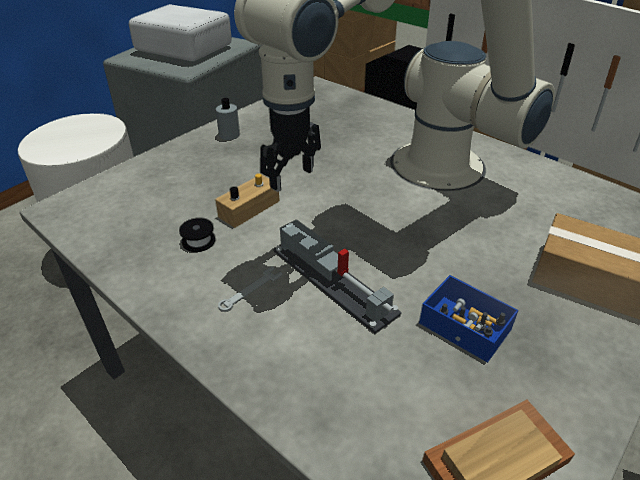

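View pics/side0.png

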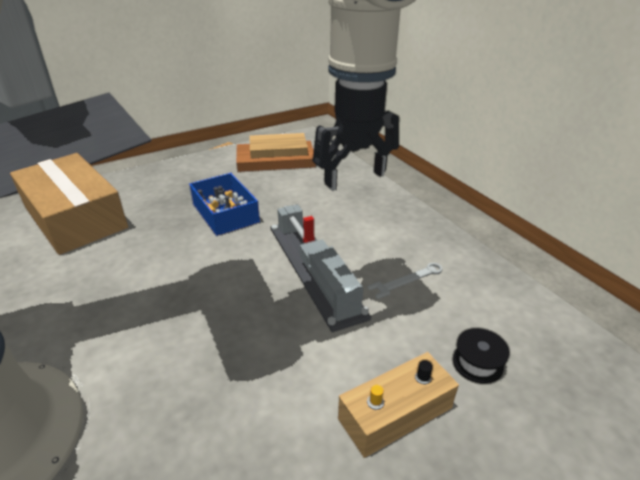

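View pics/wrist0.png

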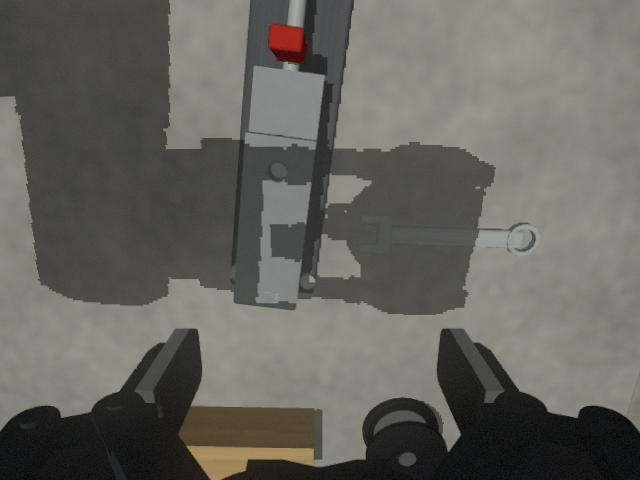

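```bash
cat > h.py <<'E'
import numpy as np, cv2
from cell import manip, viewer
from scipy.spatial.transform import Rotation as Ro
INFO={n:viewer.camera_info(n) for n in ("scene","side","wrist")}
def pose():
    s=manip.read_state(); q=s["eef_rot"]; T=np.eye(4)
    T[:3,:3]=Ro.from_quat([q[1],q[2],q[3],q[0]]).as_matrix(); T[:3,3]=s["eef_pos"]; return T
def ray(n,uv,T=None):
    c=INFO[n]; f=240/np.tan(np.radians(c["fov_y"])/2)
    K=np.array([[f,0,c["cx"]],[0,f,c["cy"]],[0,0,1]])
    p=cv2.undistortPoints(np.array([[uv]],float),K,c["dist_coeffs"])[0,0]
    d=np.array([p[0],p[1],1.])
    if n=="wrist":
        M=T@c["hand_eye"]; return M[:3,3],M[:3,:3]@d
    return -c["R"].T@c["t"], c["R"].T@d
def onz(n,uv,z,T=None):
    o,d=ray(n,uv,T); return o+d*(z-o[2])/d[2]
def two(a,b):
    (o1,d1),(o2,d2)=a,b
    s=np.linalg.lstsq(np.c_[d1,-d2],o2-o1,rcond=None)[0]
    p,q=o1+s[0]*d1,o2+s[1]*d2; return (p+q)/2,np.linalg.norm(p-q)
def proj(n,X,T=None):
    c=INFO[n]; f=240/np.tan(np.radians(c["fov_y"])/2)
    K=np.array([[f,0,c["cx"]],[0,f,c["cy"]],[0,0,1]])
    if n=="wrist":
        M=np.linalg.inv(T@c["hand_eye"]); R,t=M[:3,:3],M[:3,3]
    else: R,t=c["R"],c["t"]
    return cv2.projectPoints(np.array(X,float).reshape(1,3),cv2.Rodrigues(R)[0],t,K,c["dist_coeffs"])[0].ravel()
def snap(n,name):
    T=pose(); im=viewer.snapshot(n)[:,:,::-1].copy(); cv2.imwrite(f"pics/{name}.png",im); return T,im
def crop(im,x0,y0,x1,y1,k,name):
    cv2.imwrite(f"pics/{name}.png",cv2.resize(im[y0:y1,x0:x1],None,fx=k,fy=k,interpolation=cv2.INTER_CUBIC))
E
python3 - <<'E'
from h import *
T=pose()
im=cv2.imread("pics/wrist0.png"); crop(im,220,0,360,320,2.5 if 0 else 1.875,"c1")
crop(im,230,120,330,200,8,"c1b")
s=cv2.imread("pics/scene0.png"); crop(s,200,160,420,340,3.6,"c2")
d=cv2.imread("pics/side0.png"); crop(d,260,190,480,340,3.6,"c3"); crop(d,320,330,520,460,4,"c4")
print("hole",onz("wrist",(279,171),.074,T))
h=cv2.cvtColor(im,cv2.COLOR_BGR2HSV)
for n,i in (("wrist",im),("scene",s),("side",d)):
    h=cv2.cvtColor(i,cv2.COLOR_BGR2HSV)
    for nm,m in (("red",((h[...,0]<6)|(h[...,0]>174))&(h[...,1]>180)&(h[...,2]>90)),("yel",(abs(h[...,0].astype(int)-22)<6)&(h[...,1]>190)&(h[...,2]>120))):
        k,l,st,c=cv2.connectedComponentsWithStats(m.astype(np.uint8))
        for j in range(1,k):
            if st[j,4]>15: print(n,nm,st[j],c[j])
E
```

```text
hole [0.5966944  0.04022577 0.074     ]
wrist red [269  24  35  28 820] [285.50609756  37.77804878]
scene red [338 249  10   7  40] [342.975 251.675]
side red [304 217   9  24 167] [308.11377246 228.61676647]
side yel [371 386  12  18 162] [376.12962963 394.20987654]
```

View pics/c1b.png

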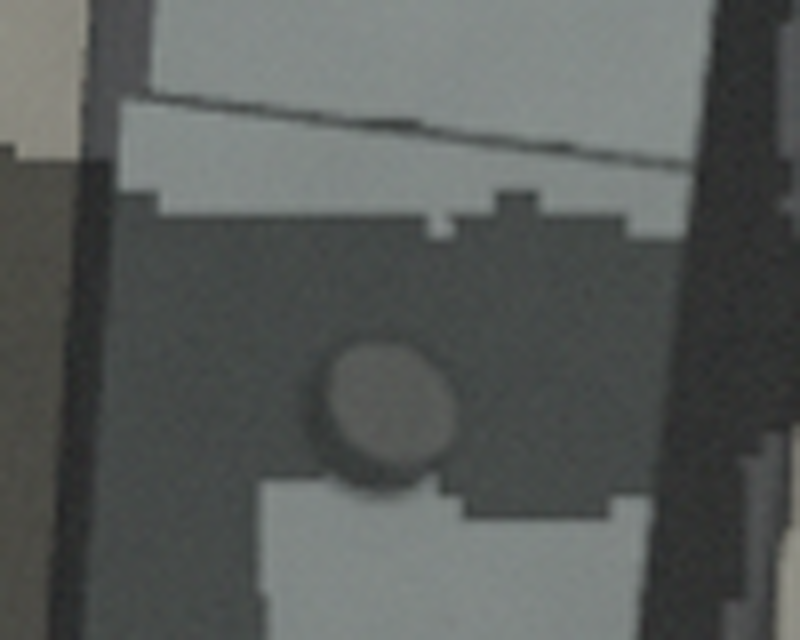

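View pics/c3.png

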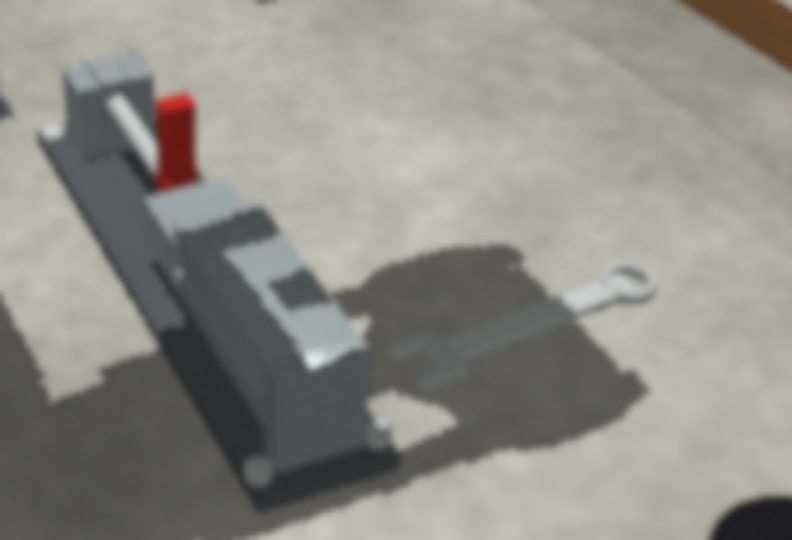

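View pics/c4.png

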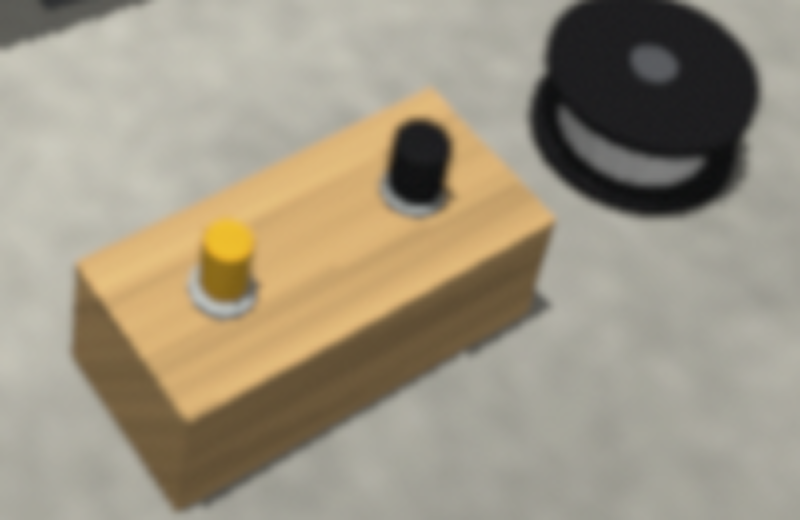

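View pics/c2.png

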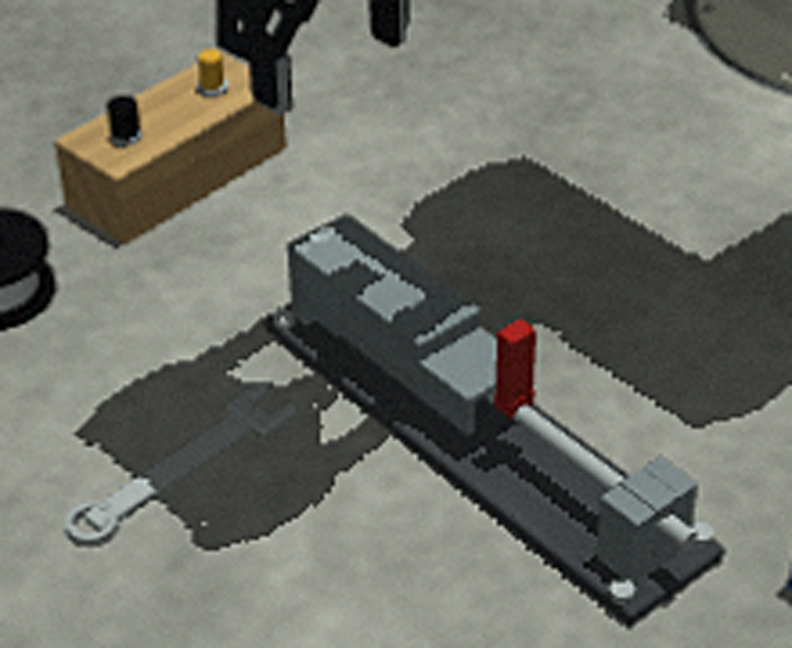

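```bash
python3 - <<'E'
from h import *
T=pose()
print("hole",onz("wrist",(277.7,171.7),.074,T))
f=lambda x,y:(230+x/8,120+y/8)
a=onz("wrist",f(120,98),.074,T);b=onz("wrist",f(690,164),.074,T);print("step",a,b,np.degrees(np.arctan2(*(b-a)[[1,0]])),np.linalg.norm(b-a))
s=cv2.imread("pics/scene0.png"); h=cv2.cvtColor(s,cv2.COLOR_BGR2HSV)
for nm,m in (("red",((h[...,0]<6)|(h[...,0]>174))&(h[...,1]>140)&(h[...,2]>40)),("yel",(abs(h[...,0].astype(int)-22)<6)&(h[...,1]>150)&(h[...,2]>90))):
    k,l,st,c=cv2.connectedComponentsWithStats(m.astype(np.uint8))
    for j in range(1,k):
        if st[j,4]>15: print(nm,st[j],c[j])
print("pin",two(ray("scene",(258.6,180)),ray("side",(376.3,395.5))))
# knob top z=.088, side ellipse centre ~ crop(229,241)/4
print("pintop side",onz("side",(320+228/4,330+241/4),.088))
print("pintop scene",onz("scene",(200+211/3.6,160+55/3.6),.088))
print("drift",onz("side",(320+420/4,330+142/4),.088))
print("tab",onz("wrist",(286.5,37.5),.11,T), two(ray("scene",(343,263)),ray("side",(308.3,229))))
im=cv2.imread("pics/wrist0.png");crop(im,250,0,330,80,7.5,"c5")
crop(s,320,230,400,310,7.5,"c6")
E
```

```text
hole [0.59574923 0.03972851 0.074     ]
step [0.57369871 0.06715062 0.074     ] [0.62337087 0.0614668  0.074     ] -6.527774124459598 0.049996296950792496
red [337 249  12  27 244] [342.54098361 261.45081967]
yel [255 174   7   5  25] [258.16 175.6 ]
yel [470 308  13   8  36] [475.38888889 311.16666667]
yel [453 314  13   9  49] [458.89795918 318.26530612]
yel [488 315   8   8  22] [492.27272727 318.63636364]
yel [486 320   6   6  22] [488.36363636 322.36363636]
yel [470 324   5   5  18] [472.05555556 326.11111111]
pin (array([ 0.4965754 , -0.25639204,  0.07279098]), np.float64(0.0018161192431164202))
pintop side [ 0.49553972 -0.25887587  0.088     ]
pintop scene [ 0.49557589 -0.25438863  0.088     ]
drift [ 0.57816183 -0.25962229  0.088     ]
tab [0.60649987 0.12184406 0.11      ] (array([0.6060662 , 0.12530516, 0.07990456]), np.float64(7.964440896564103e-05))
```

View pics/c5.png

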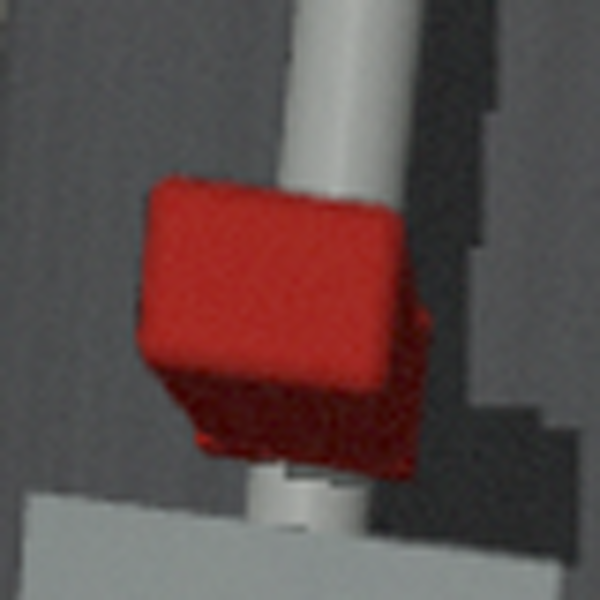

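View pics/c6.png

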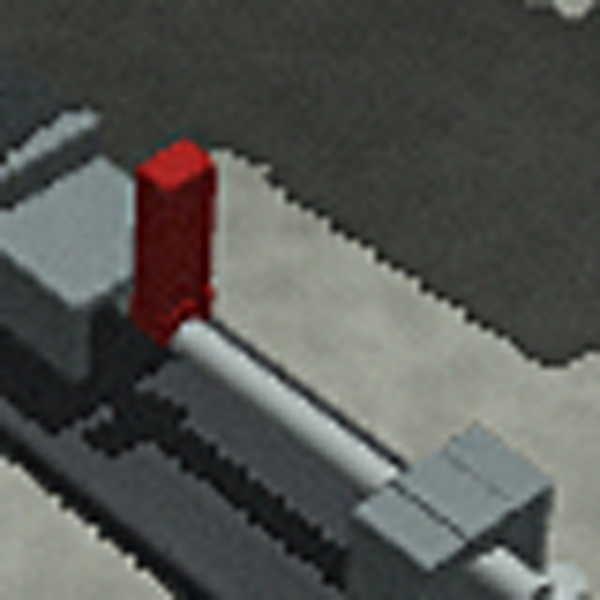

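```bash
python3 -m crank '120 -6 12 2 0 0 3; 120 -12.8 25.7 4 0 0 6.5; 120 -12.8 25.7 4 0 0 6.5; 120 -12.8 25.7 4 0 0 6.5; 120 -12.8 25.7 4 0 0 6.5; 120 -12.8 25.7 4 0 0 6.5; 120 -12.8 25.7 4 0 0 6.5; 120 -12.8 25.7 4 0 0 6.5' 30
python3 - <<'E'
from h import *
T,im=snap("wrist","w1"); print(T)
E
```

```text
clock: 1.15
eef_pos: [0.4975, -0.2561, 0.1639]
eef_rot: [-0.0, 0.998, -0.056, 0.0]
force: [-0.1, 0.2, -0.2]
gripper_width: 0.0451
[[ 9.93708213e-01 -1.11999799e-01  1.82418834e-04  4.97511941e-01]
 [-1.11999813e-01 -9.93708226e-01  6.47155425e-05 -2.56099879e-01]
 [ 1.74022968e-04 -8.47392412e-05 -9.99999981e-01  1.63888068e-01]
 [ 0.00000000e+00  0.00000000e+00  0.00000000e+00  1.00000000e+00]]
```

View pics/w1.png

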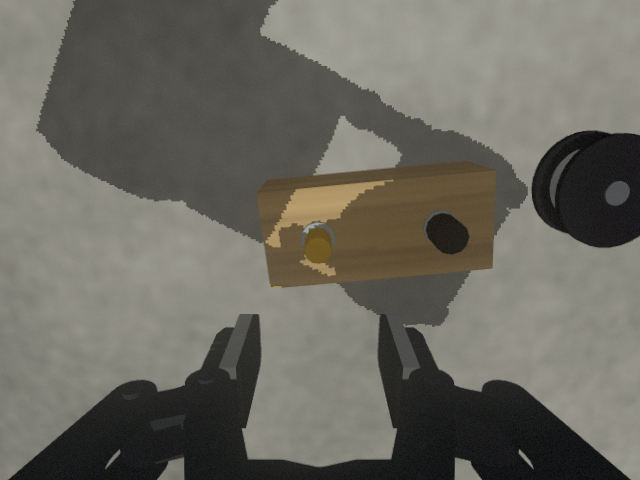

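```bash
python3 - <<'E'
from h import *
im=cv2.imread("pics/w1.png"); crop(im,280,205,360,275,7.5,"c7"); T=pose()
h=cv2.cvtColor(im,cv2.COLOR_BGR2HSV)
m=((abs(h[...,0].astype(int)-21)<6)&(h[...,1]>200)).astype(np.uint8)
k,l,st,c=cv2.connectedComponentsWithStats(m)
print([(st[j],c[j]) for j in range(1,k) if st[j,4]>30])
for uv in ((318,249),(318,247)): print(onz("wrist",uv,.088,T))
E
```

```text
[]
[ 0.49762797 -0.25703769  0.088     ]
[ 0.49777443 -0.25573672  0.088     ]
```

View pics/c7.png

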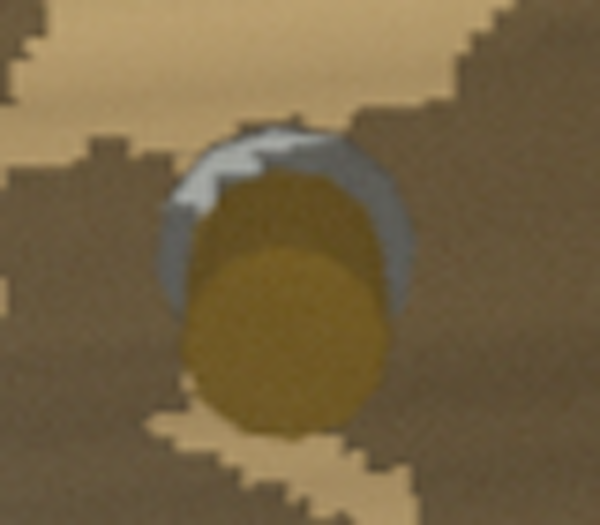

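```bash
python3 - <<'E'
from h import *
print(onz("wrist",(318.3,238.6),.062,pose()),onz("wrist",(318.1,250.7),.088,pose()))
E
python3 -m crank '120 0 0.2 4 0 0 0; 120 0 0.2 8 0 0 0; 120 0 0.2 9.9 0 0 0; 120 0 0.2 9.9 0 0 0;  255 0 0.2 9.9 0 0 0; 255 0 0.2 9.9 0 0 0; 255 0 0.2 9.9 0 0 0; 255 0 0.2 9.9 0 0 0' 40
```

```text
[ 0.49767486 -0.2581014   0.062     ] [ 0.49756511 -0.25815371  0.088     ]
clock: 2.2
eef_pos: [0.4969, -0.2591, 0.0651]
eef_rot: [0.0, 0.998, -0.057, 0.0]
force: [-0.8, 0.0, -1.3]
gripper_width: 0.0001
```

```bash
python3 - <<'E'
from h import *
T,im=snap("wrist","w2"); print(manip.read_state()["gripper_width"]); T,im=snap("side","s2"); crop(im,300,240,520,440,3,"c8")
E
```

```text
0.00017183902305618206
```

View pics/w2.png

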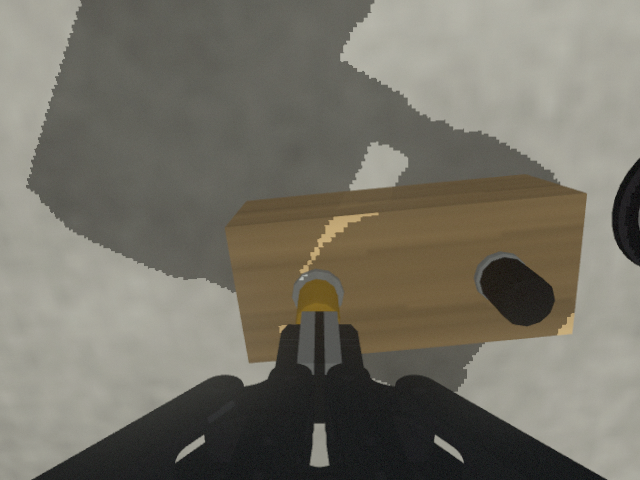

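View pics/c8.png

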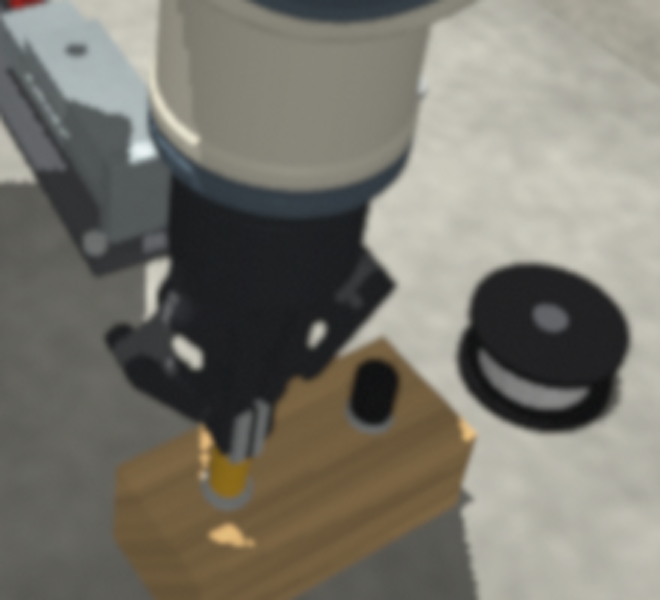

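```bash
python3 - <<'E'
from h import *
T=pose();print(T[:3,3])
for z in (0,-.01,-.02,-.03,-.05): print(z,proj("wrist",(T@[0,0,z,1])[:3],T), proj("side",(T@[0,0,z,1])[:3]))
for v in (288,290,292): print(onz("wrist",(319,v),.062,T))
im=cv2.imread("pics/w2.png"); crop(im,270,250,370,350,6,"c9")
print(proj("wrist",(.4976,-.2581,.062),T),proj("wrist",(.4976,-.2581,.088),T))
print(manip.read_state()["force"])
E
```

```text
[ 0.49679413 -0.25903425  0.06494042]
0 [317.31013727 299.74146127] [376.43829992 400.21037303]
-0.01 [317.23261786 309.75341085] [377.03400097 395.81230798]
-0.02 [317.14648874 320.88793721] [377.64111944 391.3260189 ]
-0.03 [317.05025233 333.3424031 ] [378.25997401 386.74892367]
-0.05 [316.81954215 363.25781184] [379.53422367 377.3114926 ]
[ 0.49805211 -0.2546952   0.062     ]
[ 0.49794114 -0.25567414  0.062     ]
[ 0.49782979 -0.25665643  0.062     ]
[318.85556637 294.94185412] [318.88163748 322.26029194]
[0.86839448 0.76817003 0.23572007]
```

View pics/c9.png

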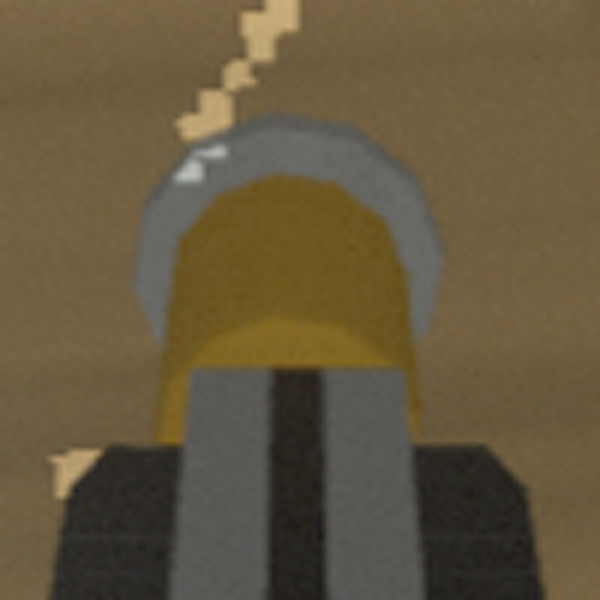

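```bash
python3 -m crank '130 0 -0.1 0 0 0 0; 130 0 -0.1 0 0 0 0; 130 0 -0.1 0 0 0 0; 130 0 -0.1 0.5 0 0 0; 130 0 -0.1 0.5 0 0 0' 40
python3 - <<'E'
from h import *
T=pose()
for z in (0,-.01,-.02,-.03): print(z,proj("wrist",(T@[0.02,-.011,z,1])[:3],T), proj("side",(T@[0.02,.011,z,1])[:3]))
T,im=snap("wrist","w3");  T,im=snap("side","s3"); crop(im,340,350,440,430,8,"c8b")
E
```

```text
clock: 2.92
eef_pos: [0.4966, -0.2578, 0.0593]
eef_rot: [-0.0, 0.998, -0.057, -0.0]
force: [-0.5, 0.4, 0.9]
gripper_width: 0.0417
0 [362.64896977 277.00691125] [392.15644139 403.28880831]
-0.01 [365.03760885 285.98412238] [392.91040496 398.94238218]
-0.02 [367.69862537 295.99237921] [393.67874902 394.50915122]
-0.03 [370.68086838 307.21807413] [394.46187297 389.98658588]
```

View pics/w3.png

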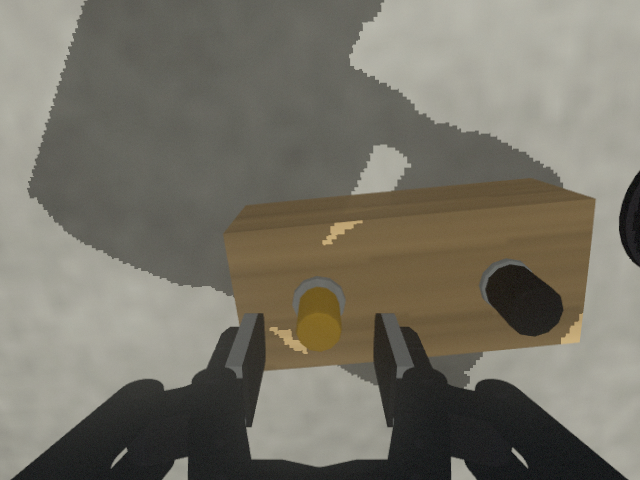

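View pics/c8b.png

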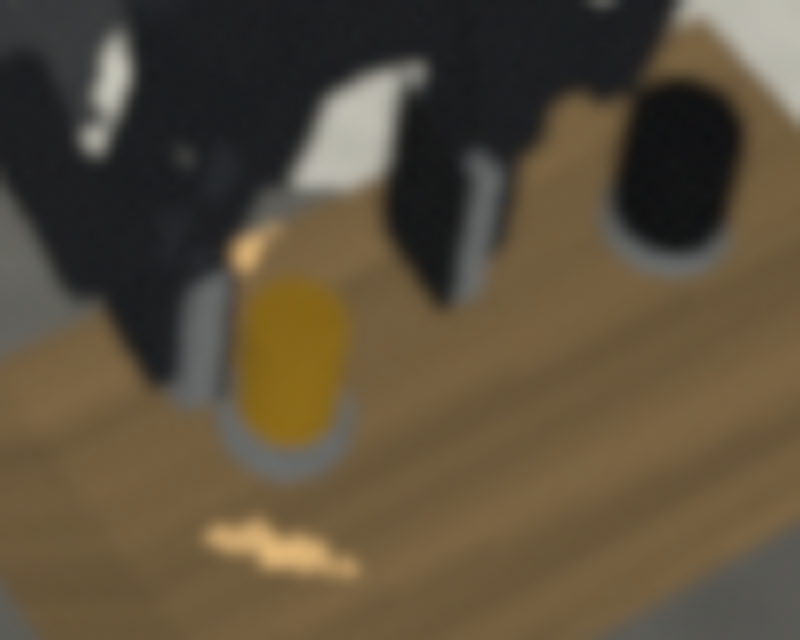

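```bash
python3 -m crank '130 0 0 0.5 0 0 0; 130 0 0 1 0 0 0; 130 0 0 1.5 0 0 0; 130 0 0 1.9 0 0 0; 130 0 0 1.9 0 0 0; 130 0 0 1.9 0 0 0' 40
python3 - <<'E'
from h import *
T,im=snap("wrist","w4");  T,im=snap("side","s4"); crop(im,340,350,440,430,8,"c8c")
E
```

```text
clock: 3.78
eef_pos: [0.4969, -0.2581, 0.0409]
eef_rot: [0.0, 0.998, -0.057, 0.0]
force: [0.2, 0.4, 1.0]
gripper_width: 0.0422
```

View pics/w4.png

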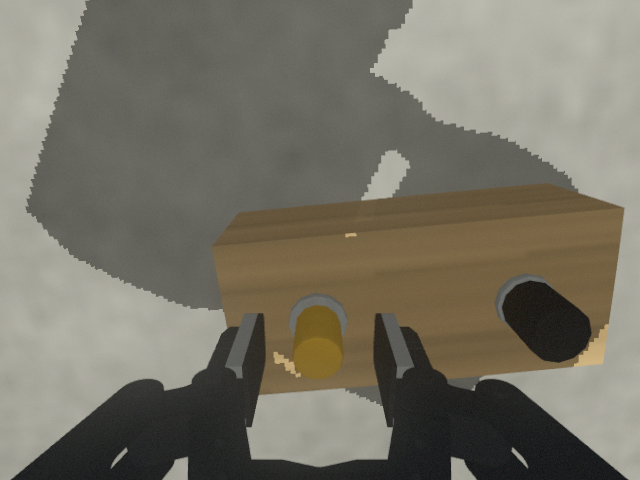

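View pics/c8c.png

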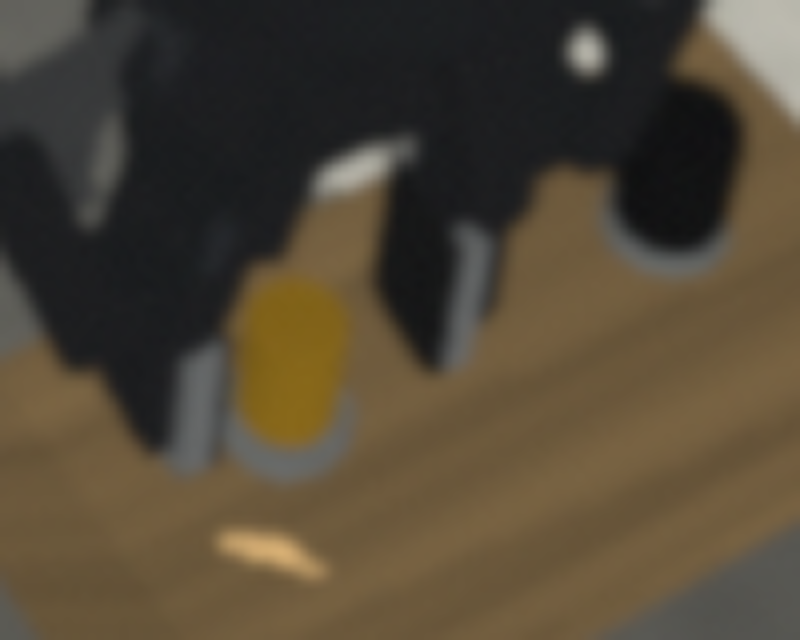

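```bash
python3 -m crank '130 0.1 0 0.3 0 0 0; 130 0.1 0 0.6 0 0 0; 130 0.1 0 0.6 0 0 0; 160 0.1 0 0.6 0 0 0; 255 0.1 0 0.6 0 0 0; 255 0.1 0 0.6 0 0 0; 255 0.1 0 0.6 0 0 0' 40
python3 - <<'E'
from h import *
T,im=snap("wrist","w5");  T,im=snap("side","s5"); crop(im,340,350,440,430,8,"c8d")
print(manip.read_state()["force"])
E
```

```text
clock: 4.75
eef_pos: [0.4979, -0.2581, 0.0349]
eef_rot: [0.0, 0.998, -0.057, 0.0]
force: [-1.2, 1.5, 4.5]
gripper_width: 0.0166
[-0.75849911  0.52242151  6.29348516]
```

View pics/c8d.png

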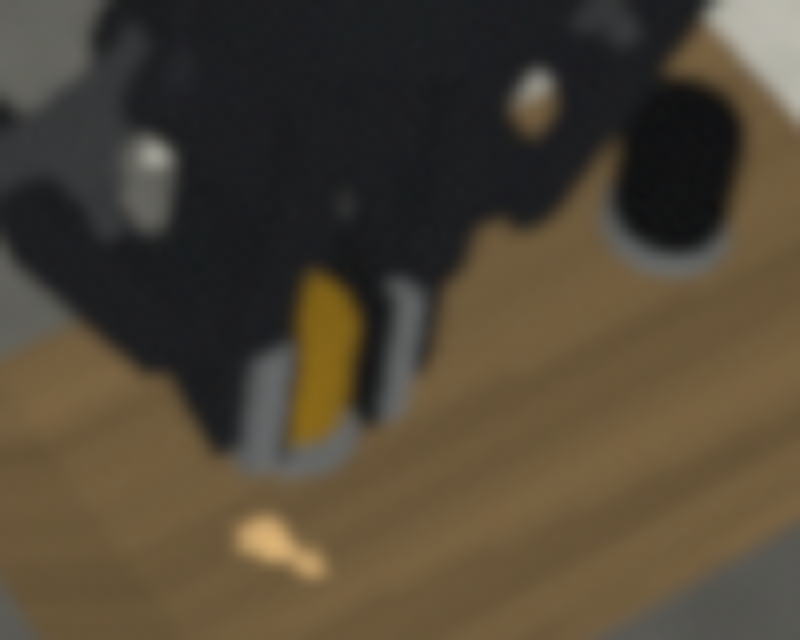

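View pics/w5.png

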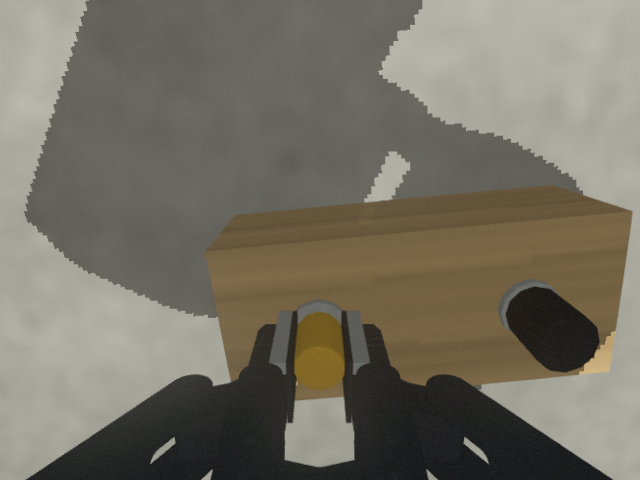

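```bash
python3 -m crank '255 0 0 -5 0 0 0; 255 0 0 -10 0 0 0; 255 2 -10 -10 0 0 0; 255 4 -20 -10 0 0 0; 255 6.4 -30.7 -10 0 0 0;  255 6.4 -30.7 -10 0 0 0; 255 6.4 -30.7 -10 0 0 0; 255 6.4 -30.7 -10 0 0 0; 255 6.4 -30.7 -10 0 0 0; 255 6.4 -30.7 -10 0 0 0' 60
python3 - <<'E'
from h import *
T,im=snap("wrist","w6"); print(T[:3,3]);crop(im,240,160,400,320,3.75,"c10");  T,im=snap("side","s6"); crop(im,260,190,420,350,3.75,"c11")
T,im=snap("scene","sc6"); crop(im,240,170,400,290,5,"c12")
E
```

```text
clock: 6.1
eef_pos: [0.5959, 0.0385, 0.1347]
eef_rot: [0.0, 0.998, -0.057, -0.0]
force: [-0.3, -0.9, -1.6]
gripper_width: 0.0161
[0.5958694  0.0385306  0.13465718]
```

View pics/c10.png

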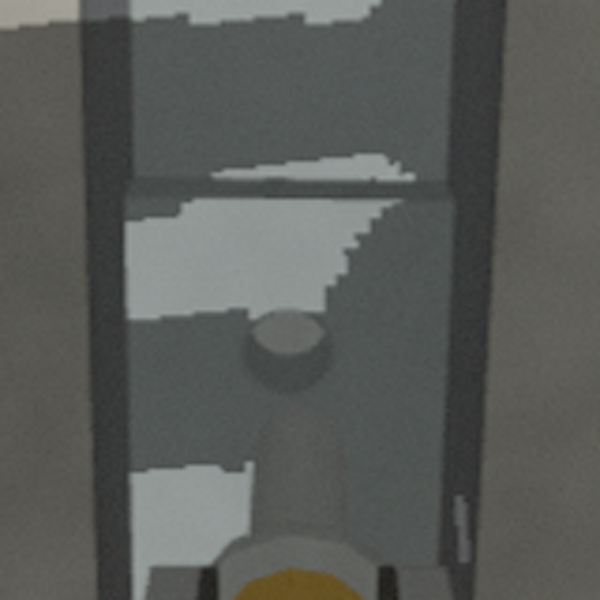

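View pics/c11.png

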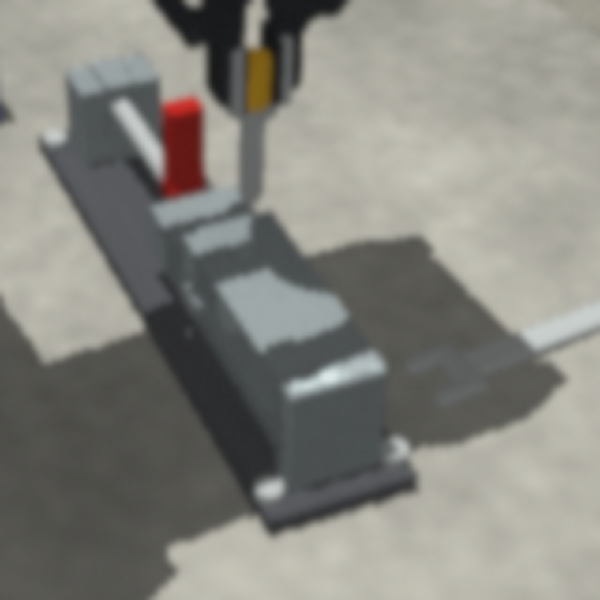

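View pics/c12.png

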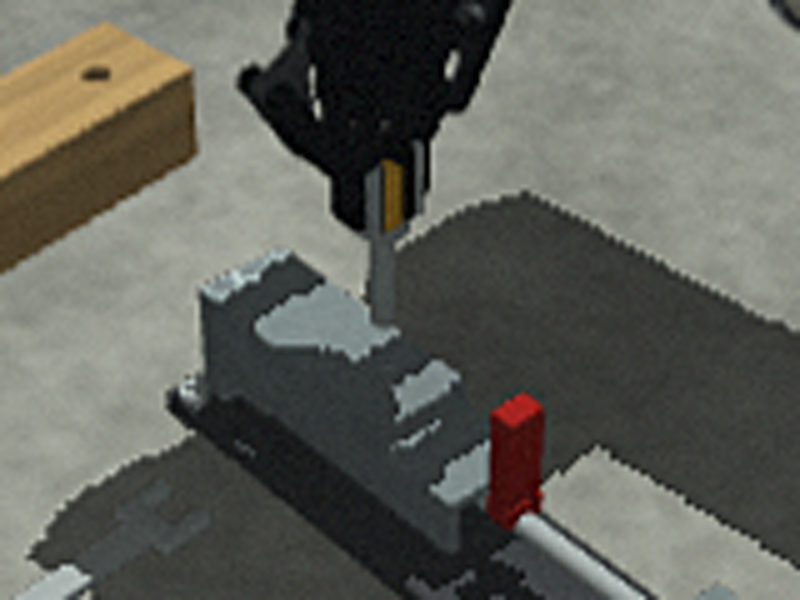

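```bash
python3 - <<'E'
from h import *
T=pose(); print(T[:3,3])
H=onz("wrist",(316.7,253.6),.074,T); print(H, (np.linalg.inv(T)@[*H,1])[:3])
# predicted pin points in wrist
for dz,n in ((-.040,"knobc"),(-.023,"flange under"),(.0,""),(.025,"taper"),(.029,"nose")):
    print(n,[ (proj("wrist",(T@[x,0,dz,1])[:3],T)-[240,160])*3.75 for x in (-.006,0,.006)])
im=cv2.imread("pics/w6.png"); g=cv2.convertScaleAbs(im,alpha=2.2,beta=-60); crop(g,290,230,350,290,10,"c13")
E
```

```text
[0.59606797 0.03862556 0.13481654]
[0.59564438 0.03987629 0.074     ] [-0.00055809 -0.00119913  0.06081649]
knobc [array([225.76124675, 702.56595087]), array([288.52097626, 702.61727325]), array([351.2804386 , 702.61423198])]
flange under [array([232.51099289, 616.75153701]), array([289.18504069, 616.79073412]), array([345.85862753, 616.79609737])]
 [array([239.81895274, 524.00815858]), array([289.90425049, 524.03737211]), array([339.98898638, 524.04894699])]
taper [array([246.06428181, 444.88678179]), array([290.51906898, 444.90960268]), array([334.97327965, 444.92439917])]
nose [array([246.9364556 , 433.84723191]), array([290.60494349, 433.86929422]), array([334.27285719, 433.88440236])]
```

View pics/c13.png

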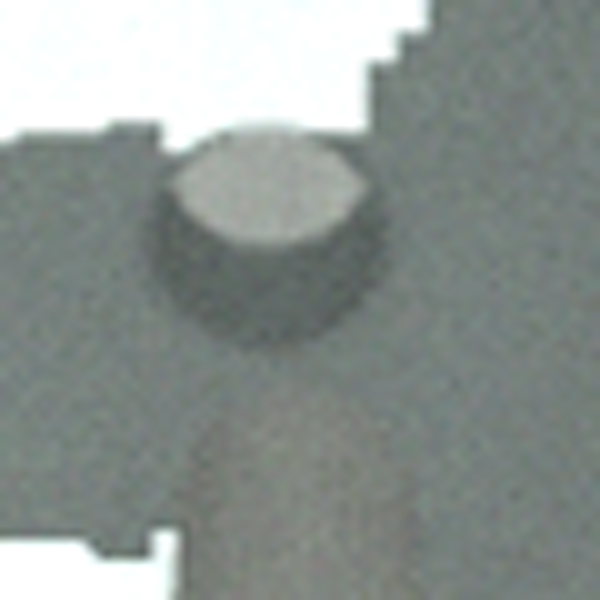

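```bash
python3 -m crank '255 -0.2 -0.12 0.8 0 0 0; 255 -0.2 -0.12 1.6 0 0 0; 255 -0.2 -0.12 2.6 0 0 0; 255 -0.2 -0.12 2.6 0 0 0; 255 -0.2 -0.12 2.6 0 0 0' 60
python3 - <<'E'
from h import *
T,im=snap("wrist","w7"); print(T[:3,3]);g=cv2.convertScaleAbs(im,alpha=2.2,beta=-60); crop(g,280,230,360,310,7.5,"c14");  T,im=snap("side","s7"); crop(im,300,200,380,280,7.5,"c15")
T,im=snap("scene","sc7"); crop(im,270,190,350,270,7.5,"c16")
E
```

```text
clock: 6.88
eef_pos: [0.5944, 0.0411, 0.1088]
eef_rot: [0.0, 0.998, -0.057, -0.0]
force: [-0.8, -0.6, -0.7]
gripper_width: 0.0161
[0.59443027 0.04111572 0.10876044]
```

View pics/c14.png

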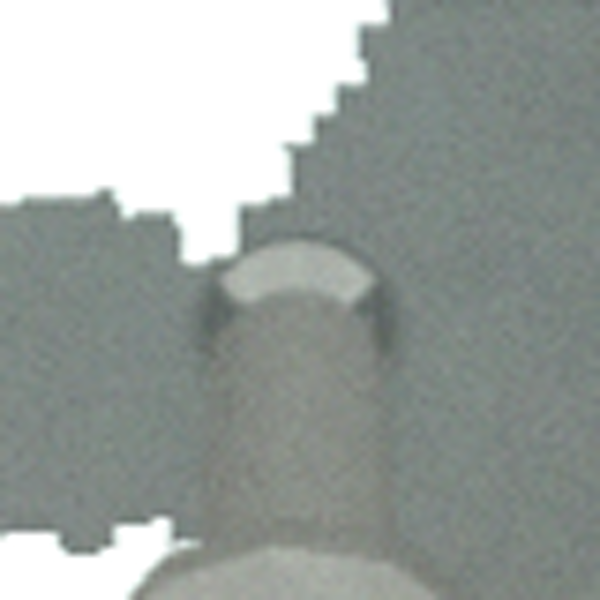

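View pics/c15.png

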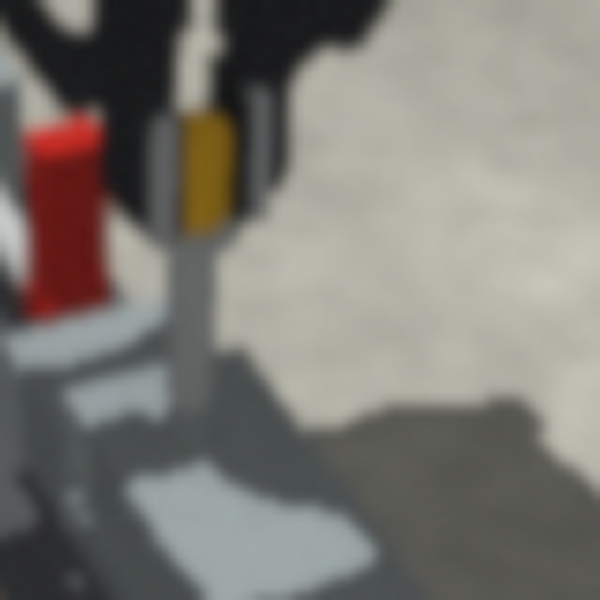

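View pics/c16.png

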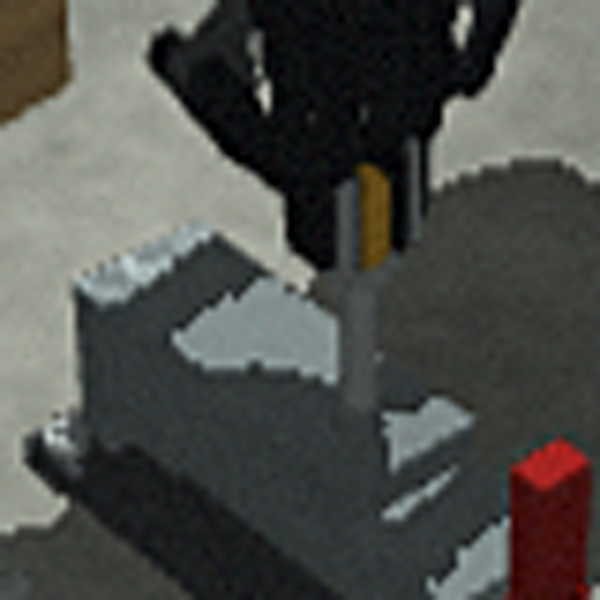

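```bash
python3 -m crank '255 0 0.09 0 0 0 0; 255 0 0.09 0.4 0 0 0; 255 0 0.09 0.6 0 0 0; 255 0 0.09 0.8 0 0 0; 255 0 0.09 1 0 0 0; 255 0 0.09 1 0 0 0' 60
python3 - <<'E'
from h import *
T,im=snap("wrist","w8"); print(T[:3,3],manip.read_state()["force"],manip.read_state()["ft_torque"]);g=cv2.convertScaleAbs(im,alpha=2.2,beta=-60); crop(g,280,230,360,310,7.5,"c17")
E
```

```text
clock: 7.78
eef_pos: [0.5942, 0.0402, 0.0986]
eef_rot: [-0.0, 0.998, -0.057, -0.0]
force: [-0.8, 0.7, -0.9]
gripper_width: 0.016
[0.59416585 0.0402101  0.09857435] [-0.39942015 -0.29082918 -1.0166411 ] [-0.04894505 -0.03001455 -0.00589141]
```

View pics/c17.png

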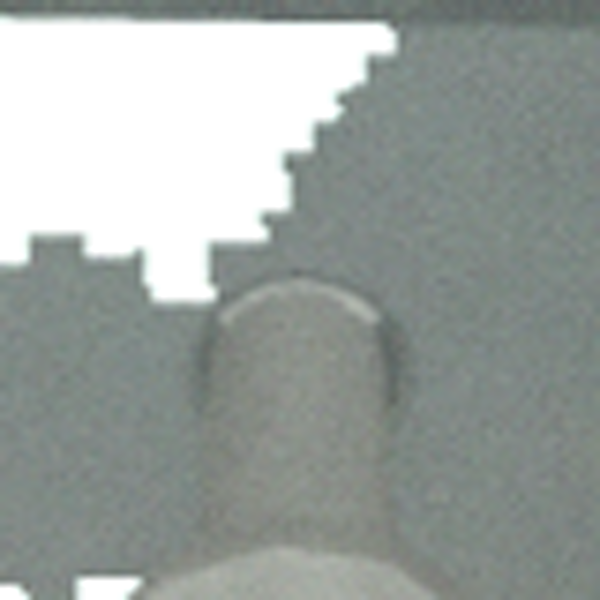

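```bash
python3 -m crank '255 0 0 0.3 0 0 0; 255 0 0 0.6 0 0 0; 255 0 0 0.9 0 0 0; 255 0 0 1.2 0 0 0; 255 0 0 1.5 0 0 0; 255 0 0 1.5 0 0 0' 60
```

```text
clock: 8.57
eef_pos: [0.5941, 0.0402, 0.0835]
eef_rot: [0.0, 0.998, -0.057, -0.0]
force: [-0.0, -0.1, -0.4]
gripper_width: 0.0159
```

```bash
python3 -m crank '125 0 0 0 0 0 0; 125 0 0 0 0 0 0; 125 0 0 0 0 0 0; 125 0 0 -2 0 0 0; 125 0 0 -4.5 0 0 0; 125 0.1 -4 -4.5 0 0 0; 125 0.1 -8.3 -4.5 0 0 0; 125 0.1 -8.3 -4.5 0 0 0; 125 0.1 -8.3 -4.5 0 0 0' 20
python3 - <<'E'
from h import *
T,im=snap("wrist","w9"); print(T[:3,3]); T,im=snap("side","s9"); crop(im,260,180,400,320,4.2,"c18")
T,im=snap("scene","sc9"); crop(im,260,170,400,310,4.2,"c19")
E
```

```text
clock: 9.7
eef_pos: [0.6045, 0.1223, 0.1287]
eef_rot: [0.0, 0.998, -0.056, -0.0]
force: [-0.6, 0.2, 1.1]
gripper_width: 0.0435
[0.60450138 0.12233521 0.12870161]
```

View pics/w9.png

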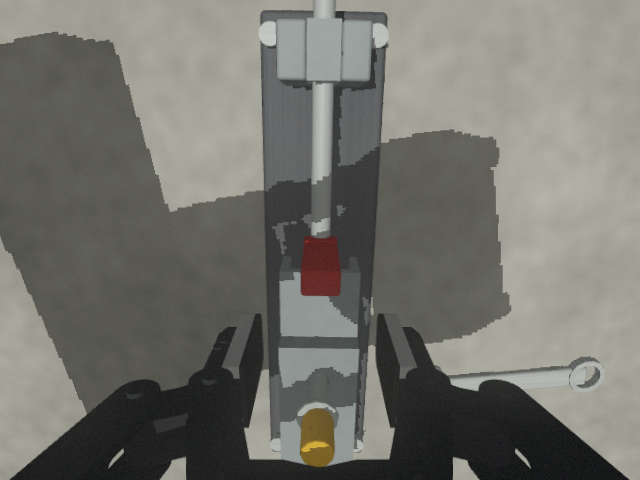

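View pics/c18.png

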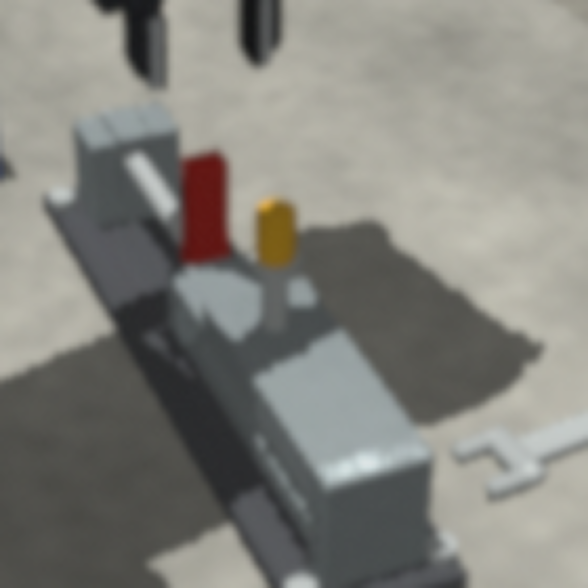

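View pics/c19.png

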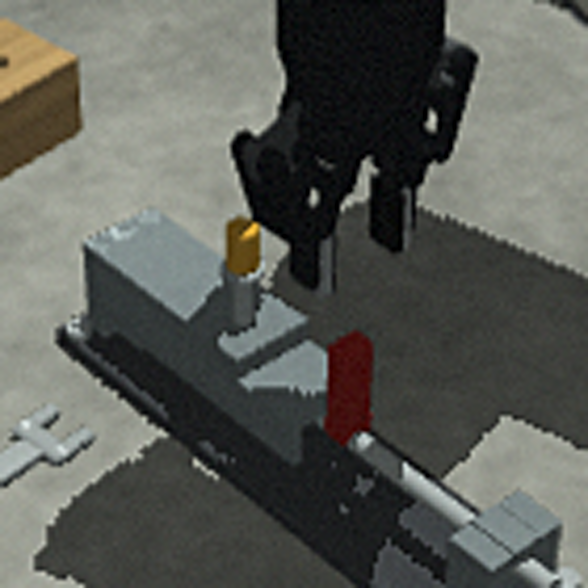

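```bash
python3 - <<'E'
from h import *
T=pose(); im=cv2.imread("pics/w9.png"); crop(cv2.convertScaleAbs(im,alpha=2),280,225,360,305,7.5,"c20")
for y in (-.007,0,.007): print((proj("wrist",(T@[0.0,y,T[2,3]-.11,1])[:3],T)-[280,225])*7.5)
E
```

```text
[280.70445705 338.63002827]
[280.76377831 438.30548688]
[280.82287788 535.79779313]
```

View pics/c20.png

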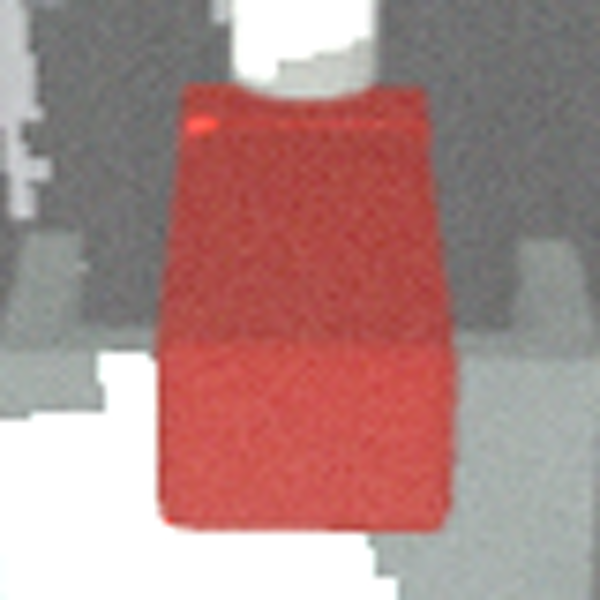

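```bash
python3 -m crank '125 0 0 3 0 0 0; 125 0 0 6 0 0 0; 125 0 0 7.2 0 0 0; 125 0 0 7.2 0 0 0; 255 0 0 7.2 0 0 0; 255 0 0 7.2 0 0 0; 255 0 0 7.2 0 0 0; 255 0 0 7.2 0 0 0' 20
python3 - <<'E'
from h import *
T,im=snap("scene","sc10"); crop(im,260,170,400,310,4.2,"c21")
T,im=snap("side","s10"); crop(im,260,180,400,320,4.2,"c22")
E
```

```text
clock: 10.85
eef_pos: [0.6052, 0.1226, 0.058]
eef_rot: [-0.0, 0.998, -0.057, 0.001]
force: [-3.0, -0.6, 7.6]
gripper_width: 0.0199
```

View pics/c21.png

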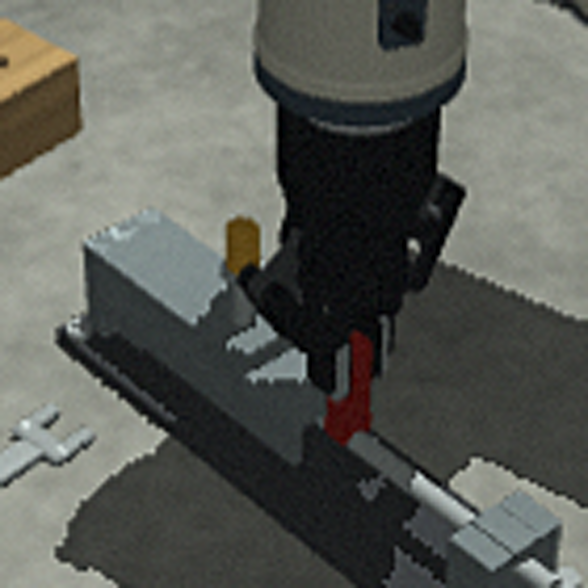

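View pics/c22.png

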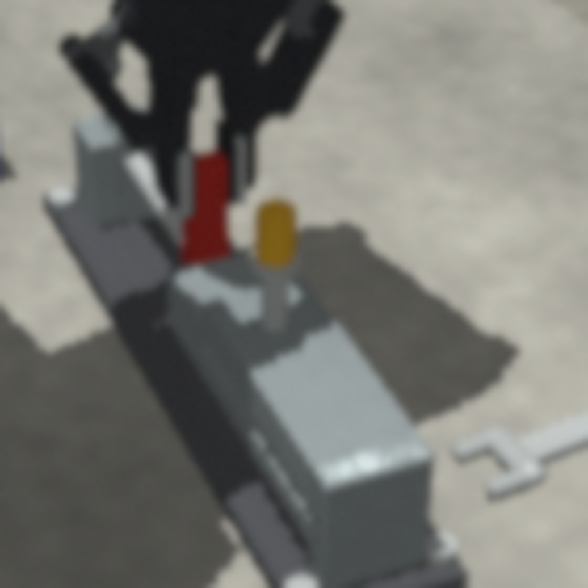

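```bash
python3 -m crank '255 0 -0.2 0 0 0 0; 255 0 -0.4 0 0 0 0; 255 0 -0.6 0 0 0 0; 255 0 -0.8 0 0 0 0; 255 0 -1 0 0 0 0; 255 0 -1.2 0 0 0 0; 255 0 -1.4 0 0 0 0' 20
python3 - <<'E'
from h import *
T,im=snap("side","s11"); crop(im,260,180,400,320,4.2,"c23")
E
```

```text
clock: 11.82
eef_pos: [0.6069, 0.1361, 0.058]
eef_rot: [0.0, 0.998, -0.057, 0.001]
force: [-0.5, -4.8, 7.6]
gripper_width: 0.0194
```

View pics/c23.png

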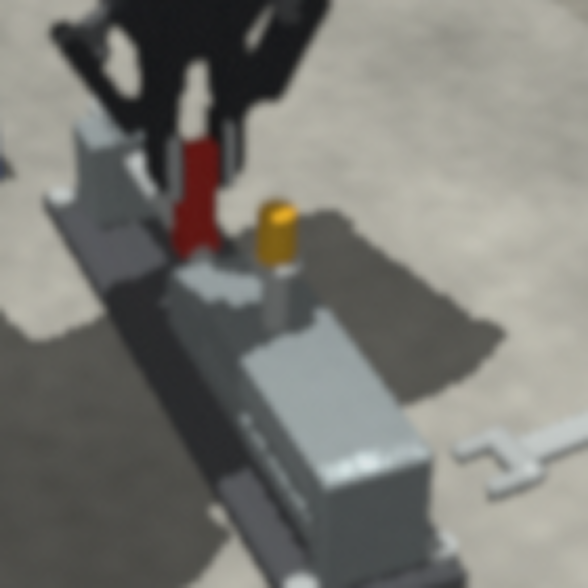

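```bash
cat > p.py <<'E'
import sys
from h import *
T,im=snap("side",sys.argv[1]); crop(im,300,200,360,260,5,"p_"+sys.argv[1])
h=cv2.cvtColor(im,cv2.COLOR_BGR2HSV)
m=((abs(h[...,0].astype(int)-20)<8)&(h[...,1]>180)&(h[...,2]>70)).astype(np.uint8); m[:, :312]=0; m[:,345:]=0; m[:210]=0; m[280:]=0
k,l,st,c=cv2.connectedComponentsWithStats(m)
print([(st[j].tolist(),c[j].round(1)) for j in range(1,k) if st[j,4]>20])
s=manip.read_state(); print(s["eef_pos"].round(4),s["force"].round(1))
E
python3 -m crank '255 0 -0.08 0 0 0 0; 255 0 -0.16 0 0 0 0; 255 0 -0.24 0 0 0 0; 255 0 -0.32 0 0 0 0; 255 0 -0.4 0 0 0 0; 255 0 -0.4 0 0 0 0' 20; python3 p.py s12
```

```text
clock: 12.62
eef_pos: [0.6075, 0.1402, 0.058]
eef_rot: [0.0, 0.998, -0.057, 0.001]
force: [-0.8, -3.5, 5.8]
gripper_width: 0.0194
[([322, 229, 8, 13, 94], array([325.5, 235. ]))]
[0.6075 0.1402 0.058 ] [-0.6 -4.3  6.2]
```

```bash
python3 -m crank '255 0 -0.08 0 0 0 0; 255 0 -0.16 0 0 0 0; 255 0 -0.24 0 0 0 0; 255 0 -0.32 0 0 0 0; 255 0 -0.4 0 0 0 0; 255 0 -0.4 0 0 0 0' 20; python3 p.py s13
```

```text
clock: 13.42
eef_pos: [0.608, 0.1442, 0.058]
eef_rot: [0.0, 0.998, -0.057, 0.001]
force: [-0.0, -4.0, 6.0]
gripper_width: 0.0192
[([322, 229, 9, 14, 100], array([325.7, 235.3]))]
[0.608  0.1442 0.058 ] [ 0.8 -3.9  5.2]
```

```bash
python3 -m crank '255 0 -0.08 0 0 0 0; 255 0 -0.16 0 0 0 0; 255 0 -0.24 0 0 0 0; 255 0 -0.32 0 0 0 0; 255 0 -0.4 0 0 0 0; 255 0 -0.4 0 0 0 0' 20; python3 p.py s14
```

```text
clock: 14.22
eef_pos: [0.6085, 0.1482, 0.058]
eef_rot: [0.0, 0.998, -0.057, 0.001]
force: [0.9, -2.9, 5.4]
gripper_width: 0.0198
[([323, 230, 9, 14, 101], array([327. , 236.5]))]
[0.6085 0.1482 0.058 ] [ 0.4 -3.5  6.1]
```

```bash
python3 -m crank '255 0 -0.08 0 0 0 0; 255 0 -0.16 0 0 0 0; 255 0 -0.24 0 0 0 0; 255 0 -0.32 0 0 0 0; 255 0 -0.4 0 0 0 0; 255 0 -0.4 0 0 0 0' 20; python3 p.py s15
```

```text
clock: 15.02
eef_pos: [0.609, 0.1522, 0.058]
eef_rot: [0.0, 0.998, -0.057, 0.001]
force: [0.3, -3.9, 5.0]
gripper_width: 0.0195
[([323, 236, 9, 14, 96], array([326.9, 242.4]))]
[0.609  0.1522 0.058 ] [ 0.5 -3.   5.8]
```

```bash
python3 - <<'E'
from h import *
for z in (.122,.110,.104,.091): print(z,proj("side",(.5942,.0402,z)))
im=cv2.imread("pics/s15.png");crop(im,290,190,380,280,6.6,"c24")
T,im=snap("scene","sc15"); crop(im,270,180,360,270,6.6,"c25")
E
```

```text
0.122 [325.35032459 235.02542412]
0.11 [325.26659317 240.36921726]
0.104 [325.22524107 243.00729104]
0.091 [325.13679656 248.64733008]
```

View pics/c24.png

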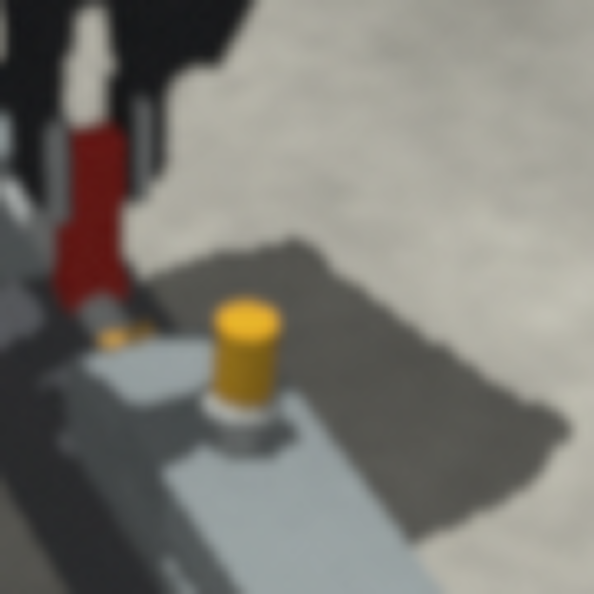

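View pics/c25.png

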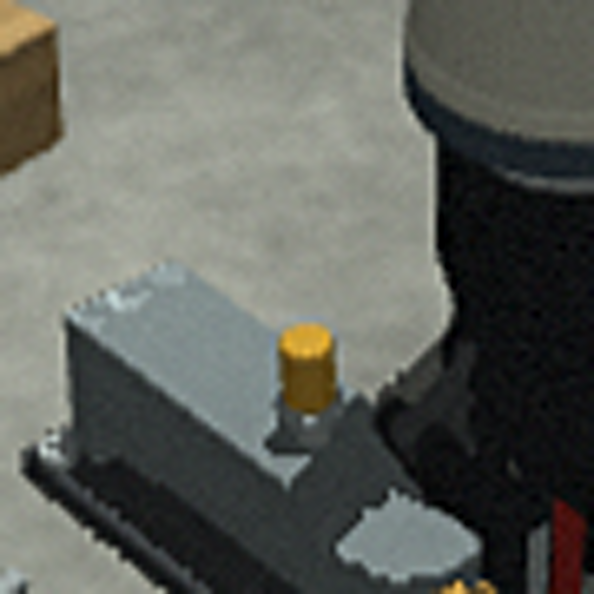

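```bash
python3 -m crank '125 0 0 0 0 0 0; 125 0 0 0 0 0 0; 125 0 0 0 0 0 0; 125 0 0 -3 0 0 0; 125 0 0 -6 0 0 0; 255 -0.1 6 -6 0 0 0; 255 -0.23 11.3 -6 0 0 0; 255 -0.23 11.3 -6 0 0 0; 255 -0.23 11.3 -6 0 0 0; 255 -0.23 11.3 -6 0 0 0' 40; python3 p.py s16
python3 - <<'E'
from h import *
im=cv2.imread("pics/s16.png");crop(im,290,190,380,280,6.6,"c26")
T,im=snap("scene","sc16"); crop(im,270,160,370,260,6,"c27")
T,im=snap("wrist","w16")
E
```

```text
clock: 16.38
eef_pos: [0.5931, 0.0413, 0.1167]
eef_rot: [-0.0, 0.998, -0.056, 0.0]
force: [-0.5, -0.0, 0.2]
gripper_width: -0.0001
[([323, 238, 7, 13, 77], array([326.4, 244.2]))]
[0.5931 0.0414 0.1167] [0.5 0.6 0.1]
```

View pics/c26.png

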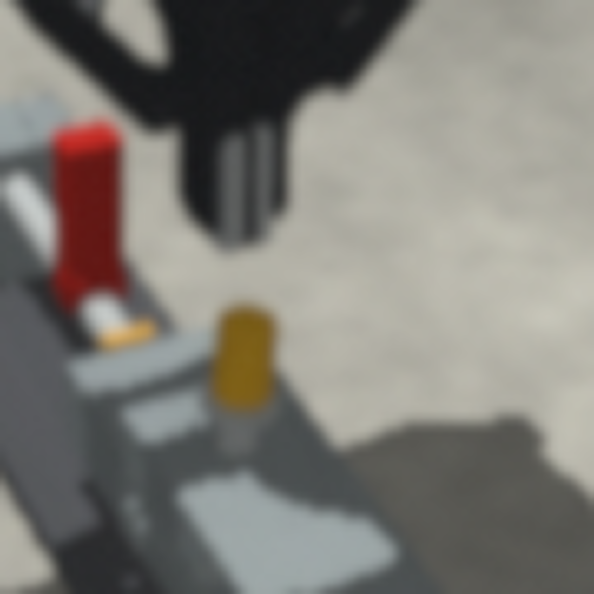

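View pics/c27.png

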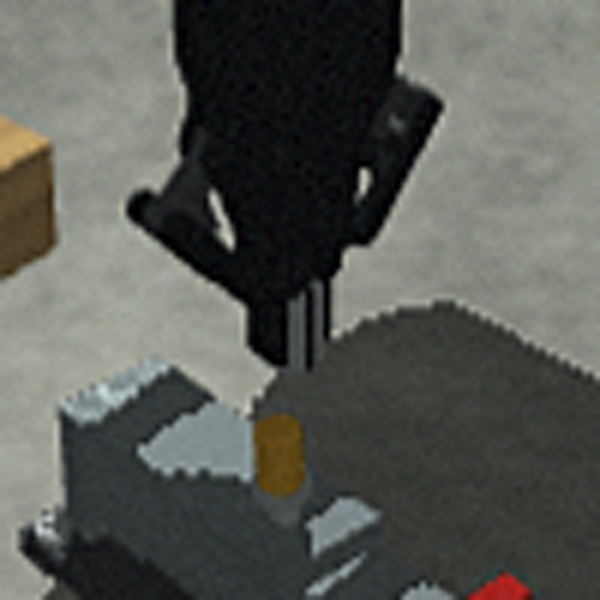

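View pics/w16.png

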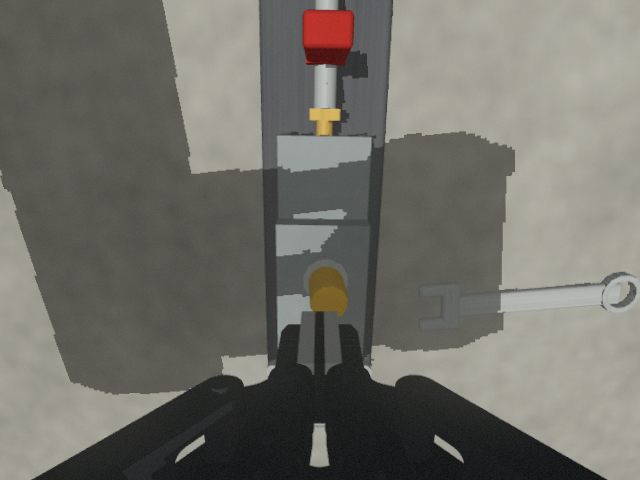

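```bash
python3 - <<'E'
from h import *
im=cv2.imread("pics/w16.png"); crop(cv2.convertScaleAbs(im,alpha=2),290,240,370,320,7.5,"c28"); T=pose(); print(T[:3,3])
for uv in ((328,301),): print((np.linalg.inv(T)@[*onz("wrist",uv,.117,T),1])[:3]*1000)
for uv in ((325.5,281),): print((np.linalg.inv(T)@[*onz("wrist",uv,.091,T),1])[:3]*1000)
for z in (0.074,.091,.117):
  print(z,proj("wrist",(T@[.0015,0,T[2,3]-z,1])[:3],T))
E
```

```text
[0.59303266 0.04117895 0.11669393]
[ 4.7984586   0.47635646 -0.30636936]
[ 4.08092622  1.57763795 25.69360186]
0.074 [320.31573037 266.36028442]
0.091 [320.43408636 278.12178221]
0.117 [320.65434641 300.03193377]
```

View pics/c28.png

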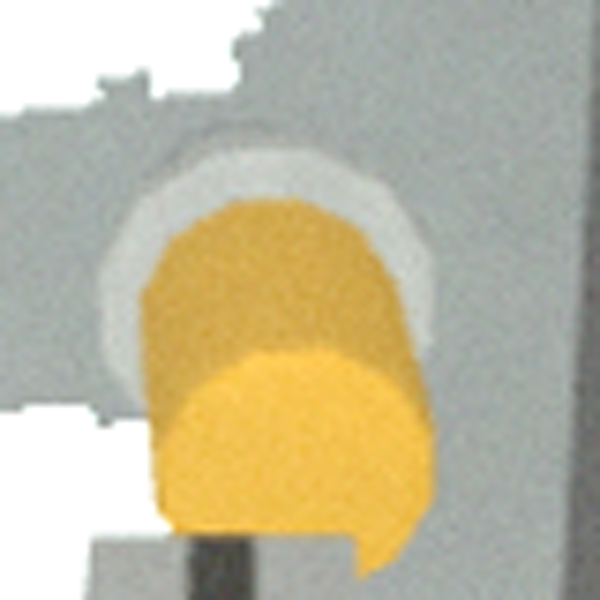

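```bash
python3 -m crank '255 0.25 0.12 0.5 0 0 0; 255 0.25 0.12 1 0 0 0; 255 0.25 0.12 1.5 0 0 0; 255 0.25 0.12 1.5 0 0 0; 255 0.25 0.12 1.5 0 0 0' 60; python3 p.py s17
python3 - <<'E'
from h import *
im=cv2.imread("pics/s17.png");crop(im,290,190,380,280,6.6,"c29")
T,im=snap("wrist","w17"); crop(cv2.convertScaleAbs(im,alpha=2),270,240,370,340,6,"c30")
E
```

```text
clock: 17.15
eef_pos: [0.5954, 0.0389, 0.1018]
eef_rot: [-0.0, 0.998, -0.057, 0.0]
force: [1.2, -0.2, -0.3]
gripper_width: -0.0
[([323, 238, 7, 13, 77], array([326.4, 244.2]))]
[0.5954 0.0389 0.1019] [-0.5 -0.5  0.7]
```

View pics/c29.png

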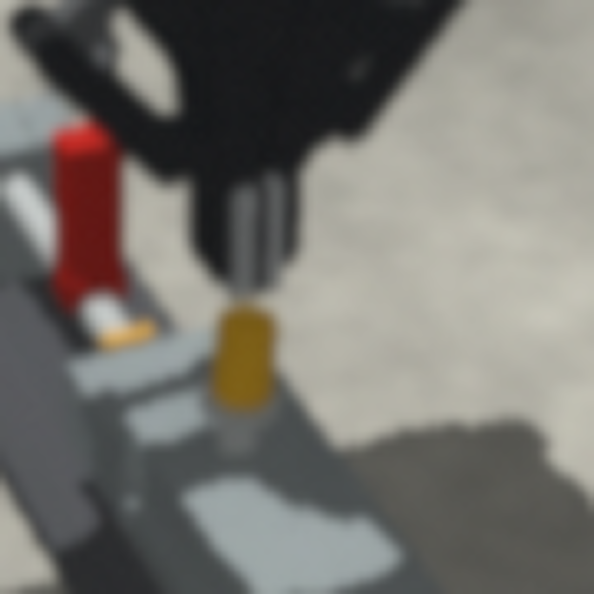

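View pics/c30.png

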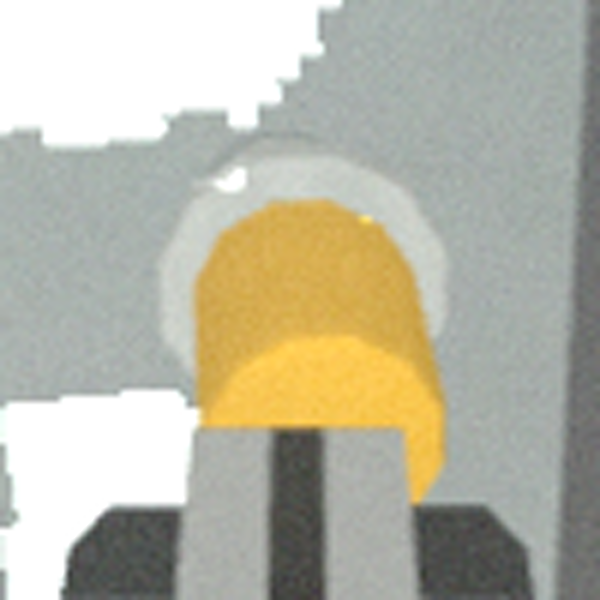

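```bash
python3 -m crank '255 0.05 0 0.3 0 0 0; 255 0.05 0 0.4 0 0 0; 255 0.05 0 0.5 0 0 0; 255 0.05 0 0.6 0 0 0; 255 0.05 0 0.6 0 0 0' 60; python3 p.py s18
```

```text
clock: 17.88
eef_pos: [0.5958, 0.0388, 0.0957]
eef_rot: [0.0, 0.998, -0.057, -0.0]
force: [-1.1, -0.7, -0.6]
gripper_width: 0.0001
[([323, 239, 7, 12, 73], array([326.3, 244.5]))]
[0.5958 0.0389 0.0957] [ 0.1 -0.5 -0.1]
```

```bash
python3 -m crank '255 0 0 0.05 0 0 0; 255 0 0 0.1 0 0 0; 255 0 0 0.15 0 0 0; 255 0 0 0.2 0 0 0; 255 0 0 0.2 0 0 0' 60; python3 p.py s19
```

```text
clock: 18.55
eef_pos: [0.5958, 0.0388, 0.0937]
eef_rot: [-0.0, 0.998, -0.057, -0.0]
force: [0.6, -0.4, -0.9]
gripper_width: 0.0001
[([323, 239, 7, 12, 68], array([326.4, 244.9]))]
[0.5958 0.0388 0.0938] [-0.2 -0.7  0.3]
```

```bash
python3 -m crank '255 0 0 0.05 0 0 0; 255 0 0 0.1 0 0 0; 255 0 0 0.15 0 0 0; 255 0 0 0.2 0 0 0; 255 0 0 0.2 0 0 0' 60; python3 p.py s20; cd pics; 
```

```text
clock: 19.23
eef_pos: [0.5958, 0.0388, 0.0917]
eef_rot: [-0.0, 0.998, -0.057, -0.0]
force: [0.1, -0.7, 0.4]
gripper_width: 0.0002
[([323, 240, 7, 11, 63], array([326.3, 245.3]))]
[0.5958 0.0388 0.0917] [ 0.1 -0.3  0.2]
```

View pics/p_s20.png

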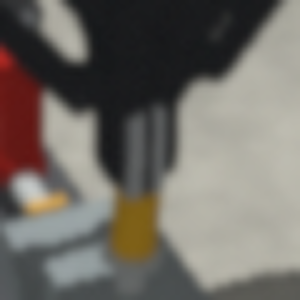

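```bash
python3 -m crank '255 0 0 0.05 0 0 0; 255 0 0 0.1 0 0 0; 255 0 0 0.15 0 0 0; 255 0 0 0.15 0 0 0' 60; python3 p.py s21
```

```text
clock: 19.77
eef_pos: [0.5958, 0.0388, 0.0902]
eef_rot: [0.0, 0.998, -0.057, -0.0]
force: [0.4, -0.6, 0.4]
gripper_width: -0.0
[([323, 241, 7, 10, 58], array([326.3, 245.7]))]
[0.5958 0.0388 0.0902] [-0.3  0.2  0.2]
```

```bash
python3 -m crank '255 0 0 0.05 0 0 0; 255 0 0 0.1 0 0 0; 255 0 0 0.15 0 0 0; 255 0 0 0.15 0 0 0' 60; python3 p.py s22
```

```text
clock: 20.32
eef_pos: [0.5958, 0.0388, 0.0888]
eef_rot: [0.0, 0.998, -0.057, -0.0]
force: [0.1, 0.4, 0.1]
gripper_width: 0.0
[([323, 241, 7, 10, 57], array([326.3, 245.8]))]
[0.5958 0.0388 0.0888] [-0.7 -0.  -0.1]
```

```bash
python3 -m crank '255 0 0 0.05 0 0 0; 255 0 0 0.1 0 0 0; 255 0 0 0.15 0 0 0; 255 0 0 0.15 0 0 0' 60; python3 p.py s23
```

```text
clock: 20.88
eef_pos: [0.5958, 0.0388, 0.0873]
eef_rot: [0.0, 0.998, -0.057, 0.0]
force: [-0.1, 0.1, 2.1]
gripper_width: 0.0
[([323, 242, 7, 9, 53], array([326.2, 246.4]))]
[0.5958 0.0388 0.0872] [ 0.4 -0.   2.6]
```

```bash
python3 -m crank '255 0 0 0.05 0 0 0; 255 0 0 0.1 0 0 0; 255 0 0 0.1 0 0 0' 60; python3 p.py s24
```

```text
clock: 21.3
eef_pos: [0.5957, 0.0388, 0.0862]
eef_rot: [-0.0, 0.998, -0.057, -0.0]
force: [0.6, 0.2, 1.8]
gripper_width: -0.0002
[([323, 243, 7, 9, 55], array([326.2, 247. ]))]
[0.5957 0.0388 0.0862] [0.5 0.9 2.3]
```

```bash
python3 -m crank '255 0 0 0.05 0 0 0; 255 0 0 0.1 0 0 0; 255 0 0 0.1 0 0 0' 60; python3 p.py s25
```

```text
clock: 21.72
eef_pos: [0.5958, 0.0388, 0.0852]
eef_rot: [-0.0, 0.998, -0.057, -0.0]
force: [-0.4, -0.5, 2.8]
gripper_width: -0.0002
[([323, 243, 7, 9, 54], array([326.1, 247.4]))]
[0.5958 0.0388 0.0852] [-0.5 -0.3  1.9]
```

```bash
python3 -m crank '255 0 0 0.05 0 0 0; 255 0 0 0.05 0 0 0' 60; python3 p.py s26
```

```text
clock: 22.02
eef_pos: [0.5958, 0.0388, 0.0847]
eef_rot: [-0.0, 0.998, -0.057, -0.0]
force: [-0.5, -0.0, 3.6]
gripper_width: -0.0002
[([323, 243, 7, 9, 54], array([326.1, 247.4]))]
[0.5958 0.0388 0.0848] [0.1 0.3 2.4]
```

```bash
python3 -m crank '255 0 0 0.05 0 0 0; 255 0 0 0.1 0 0 0; 255 0 0 0.1 0 0 0' 60; python3 p.py s27
```

```text
clock: 22.45
eef_pos: [0.5957, 0.0388, 0.0837]
eef_rot: [-0.0, 0.998, -0.057, -0.0]
force: [-0.9, 1.7, 2.6]
gripper_width: -0.0
[([323, 244, 7, 9, 56], array([326.2, 247.9]))]
[0.5958 0.0389 0.0837] [-1.   0.1  3.6]
```

```bash
python3 -m crank '255 0 0 0.05 0 0 0; 255 0 0 0.05 0 0 0' 60; python3 p.py s28
```

```text
clock: 22.75
eef_pos: [0.5957, 0.0388, 0.0832]
eef_rot: [-0.0, 0.998, -0.057, -0.0]
force: [-0.6, 0.8, 3.6]
gripper_width: -0.0003
[([323, 244, 7, 9, 54], array([326.2, 248.1]))]
[0.5958 0.0388 0.0832] [-1.2  1.1  2.8]
```

View pics/p_s28.png

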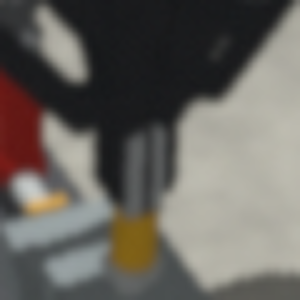

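```bash
python3 -m crank '255 0 0 0.05 0 0 0; 255 0 0 0.1 0 0 0; 255 0 0 0.1 0 0 0' 60; python3 p.py s29
```

```text
clock: 23.18
eef_pos: [0.5958, 0.0388, 0.0823]
eef_rot: [-0.0, 0.998, -0.057, -0.0]
force: [-2.1, 0.4, 4.5]
gripper_width: -0.0001
[([323, 245, 8, 8, 55], array([326.1, 248.4]))]
[0.5957 0.0389 0.0823] [-2.   2.   4.6]
```

```bash
python3 -m crank '255 0 0 0.05 0 0 0; 255 0 0 0.1 0 0 0; 255 0 0 0.1 0 0 0' 60; python3 p.py s30
```

```text
clock: 23.6
eef_pos: [0.5957, 0.0389, 0.0812]
eef_rot: [-0.0, 0.998, -0.057, -0.0]
force: [-1.9, 0.8, 4.0]
gripper_width: 0.0
[([323, 245, 8, 9, 55], array([326.3, 249. ]))]
[0.5957 0.0389 0.0812] [-1.6  0.9  4.7]
```

```bash
python3 -m crank '255 -0.05 0 0.05 0 0 0; 255 -0.05 0 0.1 0 0 0; 255 -0.05 0 0.1 0 0 0' 60; python3 p.py s31
```

```text
clock: 24.02
eef_pos: [0.5954, 0.0389, 0.0802]
eef_rot: [-0.0, 0.998, -0.057, -0.0]
force: [-1.5, 0.3, 2.5]
gripper_width: -0.0001
[([323, 245, 7, 9, 54], array([326.1, 249.3]))]
[0.5953 0.0389 0.0802] [-1.4  1.3  3.5]
```

```bash
python3 -m crank '255 -0.05 0 0.05 0 0 0; 255 -0.05 0 0.1 0 0 0; 255 -0.05 0 0.1 0 0 0' 60; python3 p.py s32; python3 - <<'E'
from h import *
T,im=snap("scene","sc32"); crop(im,270,180,350,260,7.5,"c31")
T,im=snap("wrist","w32"); crop(cv2.convertScaleAbs(im,alpha=2),270,240,370,340,6,"c32")
E
```

```text
clock: 24.45
eef_pos: [0.5948, 0.0389, 0.0791]
eef_rot: [0.0, 0.998, -0.057, -0.0]
force: [-0.6, -0.2, 1.2]
gripper_width: 0.0003
[([323, 246, 7, 9, 54], array([326. , 249.9]))]
[0.5948 0.0389 0.0791] [-0.5 -0.3  1.9]
```

View pics/c31.png

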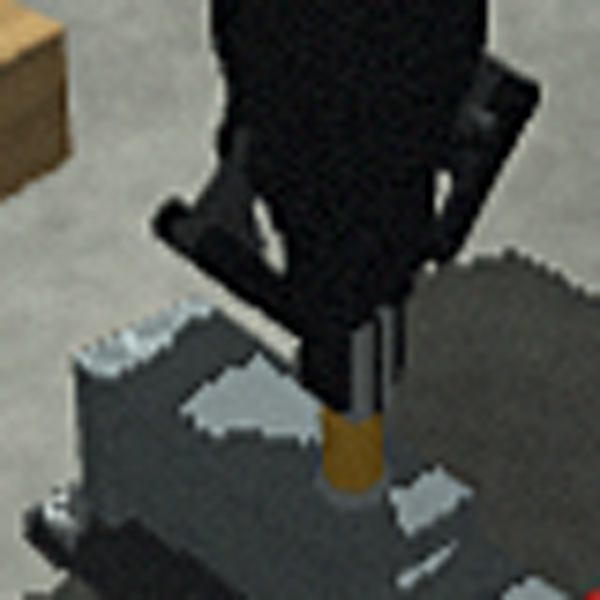

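View pics/c32.png

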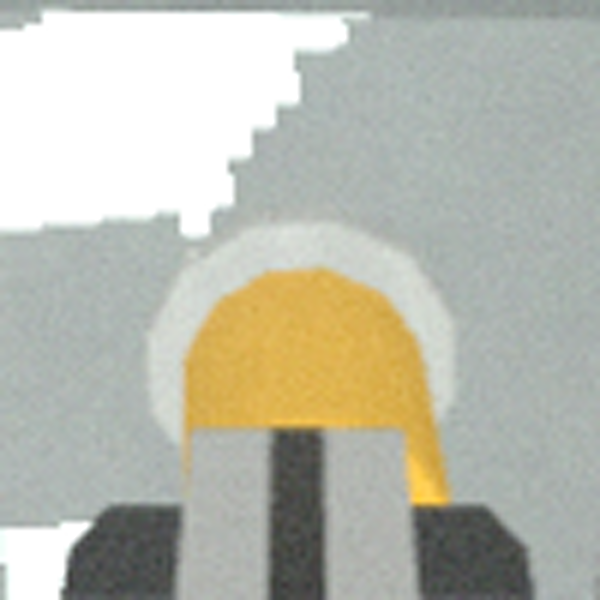

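```bash
python3 -m crank '255 0 0 0.05 0 0 0; 255 0 0 0.1 0 0 0; 255 0 0 0.1 0 0 0' 60; python3 p.py s33
```

```text
clock: 24.98
eef_pos: [0.5948, 0.0389, 0.0782]
eef_rot: [0.0, 0.998, -0.057, -0.0]
force: [-0.7, -0.0, 1.3]
gripper_width: 0.0001
[([323, 246, 7, 9, 56], array([326.1, 250.2]))]
[0.5948 0.0389 0.0782] [-0.7 -0.   1.2]
```

```bash
python3 -m crank '255 0 0 0.05 0 0 0; 255 0 0 0.05 0 0 0' 60; python3 p.py s34
```

```text
clock: 25.28
eef_pos: [0.5948, 0.0389, 0.0777]
eef_rot: [-0.0, 0.998, -0.057, -0.0]
force: [-0.2, 0.5, 1.3]
gripper_width: -0.0001
[([323, 246, 7, 9, 56], array([326.1, 250.2]))]
[0.5948 0.0389 0.0778] [-0.2 -0.3  2.4]
```

```bash
python3 -m crank '255 0 0 0.05 0 0 0; 255 0 0 0.1 0 0 0; 255 0 0 0.1 0 0 0' 60; python3 p.py s35
```

```text
clock: 25.7
eef_pos: [0.5949, 0.039, 0.077]
eef_rot: [-0.0, 0.998, -0.057, 0.0]
force: [-1.9, 1.2, 7.5]
gripper_width: 0.0001
[([323, 247, 7, 9, 55], array([326. , 250.9]))]
[0.5949 0.039  0.077 ] [-1.7  1.5  6.7]
```

```bash
python3 -m crank '255 0 0 0.05 0 0 0; 255 0 0 0.05 0 0 0' 60; python3 p.py s36
```

```text
clock: 26.0
eef_pos: [0.5949, 0.039, 0.0769]
eef_rot: [-0.0, 0.998, -0.057, 0.0]
force: [-3.5, 1.3, 13.3]
gripper_width: -0.0001
[([323, 247, 7, 9, 55], array([326. , 250.9]))]
[0.5949 0.039  0.0769] [-4.2  1.  13.7]
```

```bash
python3 - <<'E'
from h import *
T,im=snap("scene","sc36"); crop(im,290,210,350,270,10,"c33")
im=cv2.imread("pics/s36.png"); crop(im,300,220,360,280,10,"c34")
T,im=snap("wrist","w36"); crop(cv2.convertScaleAbs(im,alpha=2),270,240,370,340,6,"c35")
for z in (.078,.0925-.0,.090): print(z,proj("side",(.5942,.0402,z)),proj("scene",(.5942,.0402,z)))
E
```

```text
0.078 [325.0498965  254.18581439] [316.95747035 243.9759354 ]
0.0925 [325.14692215 248.00178854] [316.9151326  238.96569114]
0.09 [325.13005759 249.07693977] [316.92248036 239.83533776]
```

View pics/c33.png

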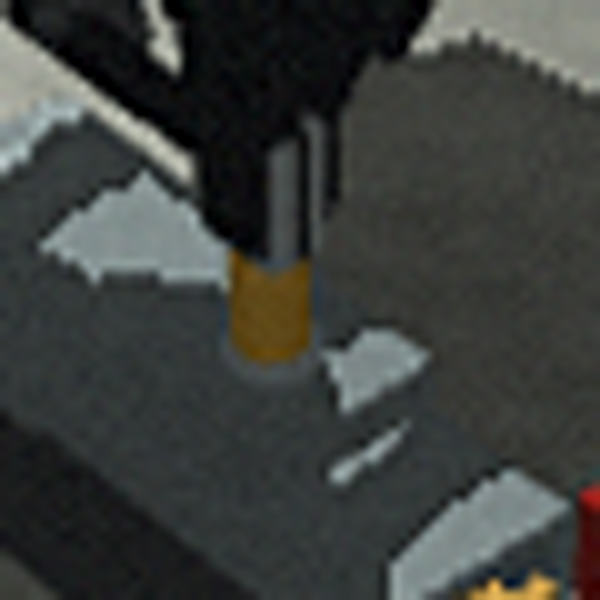

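View pics/c34.png

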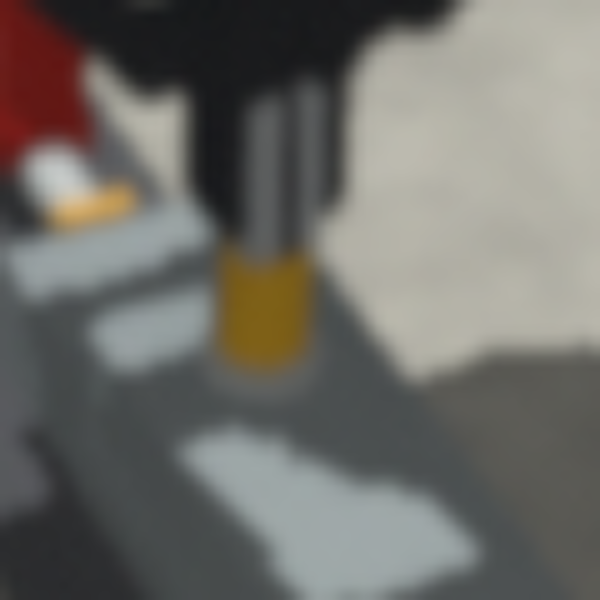

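View pics/c35.png

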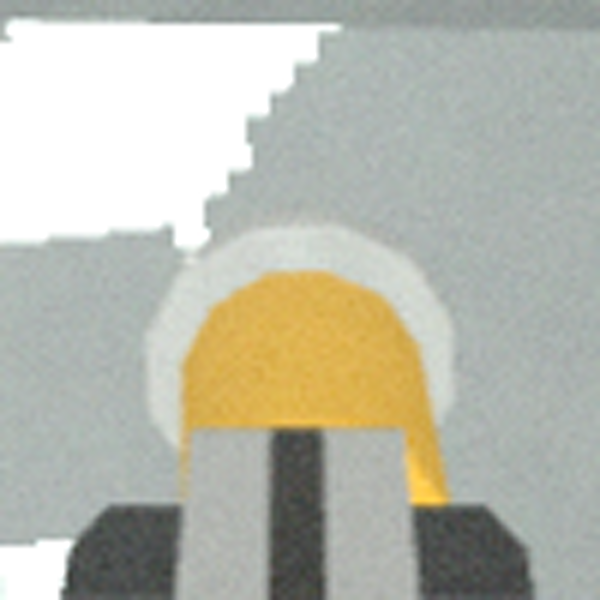

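```bash
python3 -m crank '255 0 0 -1 0 0 0; 255 0 0 -3 0 0 0; 255 0 0 -6 0 0 0; 255 0 3 -8 0 0 0; 255 0 3 -8 0 0 0; 255 0 3 -8 0 0 0' 60; python3 - <<'E'
from h import *
T,im=snap("scene","sc37"); crop(im,290,210,350,270,10,"c36")
T,im=snap("side","s37"); crop(im,300,220,360,280,10,"c37")
T,im=snap("wrist","w37"); crop(cv2.convertScaleAbs(im,alpha=2),270,150,370,250,6,"c38"); print(T[:3,3])
for z in (.104,.078,.074): print(z,proj("side",(.5942,.0402,z)),proj("scene",(.5942,.0402,z)))
E
```

```text
clock: 26.9
eef_pos: [0.5912, 0.0094, 0.156]
eef_rot: [-0.0, 0.998, -0.057, -0.0]
force: [0.0, 0.4, -0.6]
gripper_width: 0.0002
[0.59101082 0.00970594 0.15556645]
0.104 [325.22524107 243.00729104] [316.8810714  234.93374365]
0.078 [325.0498965  254.18581439] [316.95747035 243.9759354 ]
0.074 [325.0234629  255.86992986] [316.96903183 245.34384473]
```

View pics/c36.png

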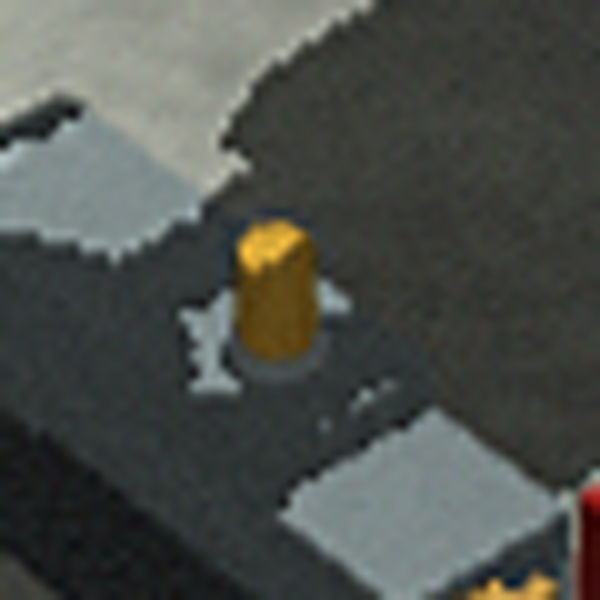

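View pics/c37.png

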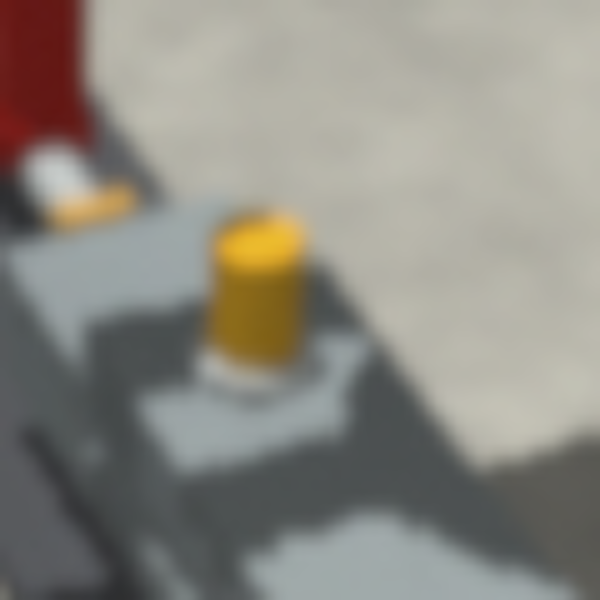

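View pics/c38.png

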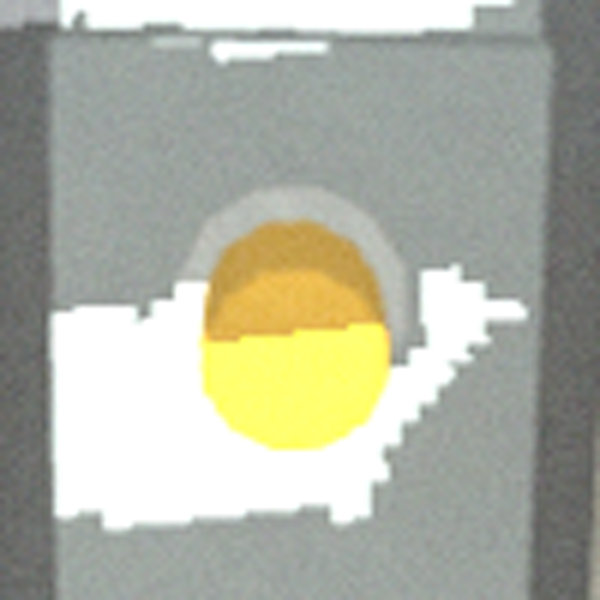

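```bash
python3 - <<'E'
from h import *
print("block ref (true .088)",two(ray("scene",(258.6,175.4)),ray("side",(320+228/4,330+241/4))))
def yel(im,n,box):
    h=cv2.cvtColor(im,cv2.COLOR_BGR2HSV)
    m=((abs(h[...,0].astype(int)-21)<8)&(h[...,1]>150)&(h[...,2]>60)).astype(np.uint8)
    x0,y0,x1,y1=box; w=np.zeros_like(m); w[y0:y1,x0:x1]=m[y0:y1,x0:x1]
    k,l,st,c=cv2.connectedComponentsWithStats(w); j=1+np.argmax(st[1:,4]); return c[j],st[j]
for a,b,bs,bd in (("scene0","side0",(245,165,275,200),(360,375,395,415)),("sc9","s9",(300,210,330,250),(312,220,340,260)),("sc15","s15",(300,210,330,250),(318,225,340,260)),("sc37","s37",(308,225,325,250),(315,238,335,262))):
    p,sp=yel(cv2.imread(f"pics/{a}.png"),0,bs); q,sq=yel(cv2.imread(f"pics/{b}.png"),0,bd)
    print(a,p.round(1),sp,q.round(1),sq,two(ray("scene",p),ray("side",q)))
print("now top",two(ray("scene",(317.7,234.0)),ray("side",(326.1,244.3))))
T=pose()
print(T[:3,3],"wrist knob top",(np.linalg.inv(T)@[*onz("wrist",(270+296/6,150+357/6),.104,T),1])[:3])
print(onz("wrist",(270+296.5/6,150+297/6),.078,T))
E
```

```text
block ref (true .088) (array([ 0.49529788, -0.25701712,  0.08628452]), np.float64(0.002858791106805755))
scene0 [258.2 178.7] [255 174   7  11  64] [376.3 393.9] [370 385  14  20 217] (array([ 0.49653161, -0.25668144,  0.07676416]), np.float64(0.0008188408459861789))
sc9 [317.4 228.2] [314 222   8  13  95] [325.2 235.5] [322 228   8  15 103] (array([0.59299162, 0.03996725, 0.12181377]), np.float64(0.0014561257269446912))
sc15 [316.1 235.4] [312 229   9  14  92] [326.8 242.6] [323 236   9  15 118] (array([0.59695085, 0.03998129, 0.10415474]), np.float64(0.0007230815914854657))
sc37 [317.2 238.6] [314 232   8  14  88] [325.3 248.5] [321 242   9  14 104] (array([0.59339284, 0.03935908, 0.09248412]), np.float64(0.0012925914744294368))
now top (array([0.59234853, 0.03811446, 0.10373212]), np.float64(0.0043660233940550595))
[0.59107015 0.00971426 0.15558442] wrist knob top [ 0.00094834 -0.0297053   0.05158545]
[0.5953814  0.03942166 0.078     ]
```

```bash
python3 -m crank '255 -0.05 -2.97 0 0 0 0; 255 -0.05 -2.97 3 0 0 0; 255 -0.05 -2.97 6 0 0 0; 255 -0.05 -2.97 7.3 0 0 0; 255 -0.05 -2.97 7.3 0 0 0; 255 -0.05 -2.97 7.3 0 0 0' 60; python3 p.py s38
```

```text
clock: 27.8
eef_pos: [0.5949, 0.0387, 0.0842]
eef_rot: [-0.0, 0.998, -0.057, 0.001]
force: [0.4, -0.6, 0.1]
gripper_width: -0.0003
[([322, 244, 7, 12, 73], array([325.2, 249.5]))]
[0.595  0.0386 0.0843] [ 0.8  0.  -0.1]
```

```bash
python3 -m crank '255 -0.06 -0.12 0.2 0 0 0; 255 -0.06 -0.12 0.4 0 0 0; 255 -0.06 -0.12 0.5 0 0 0; 255 -0.06 -0.12 0.55 0 0 0; 255 -0.06 -0.12 0.6 0 0 0; 255 -0.06 -0.12 0.6 0 0 0' 60; python3 p.py s39
```

```text
clock: 28.6
eef_pos: [0.5938, 0.0399, 0.0772]
eef_rot: [-0.0, 0.998, -0.057, -0.0]
force: [0.1, 1.1, -0.6]
gripper_width: -0.0
[([322, 247, 7, 9, 59], array([325.1, 250.9]))]
[0.5938 0.0399 0.0773] [0.1 0.1 0.8]
```

```bash
python3 -m crank '255 0 0 0.05 0 0 0; 255 0 0 0.1 0 0 0; 255 0 0 0.1 0 0 0' 60; python3 p.py s40
```

```text
clock: 29.02
eef_pos: [0.594, 0.04, 0.0767]
eef_rot: [-0.0, 0.998, -0.057, 0.0]
force: [-1.0, 0.1, 5.7]
gripper_width: 0.0
[([322, 247, 7, 9, 55], array([325.1, 251. ]))]
[0.594  0.04   0.0767] [-2.6  0.8  5.9]
```

Contact again; press on in small steps up to about 17 N.

```bash
python3 -m crank '255 0 0 0.03 0 0 0; 255 0 0 0.06 0 0 0; 255 0 0 0.06 0 0 0' 60; python3 p.py s41
```

```text
clock: 29.45
eef_pos: [0.594, 0.04, 0.0765]
eef_rot: [-0.0, 0.998, -0.057, 0.0]
force: [-3.7, 0.1, 14.9]
gripper_width: 0.0001
[([322, 247, 7, 9, 56], array([325.1, 251.1]))]
[0.5941 0.04   0.0765] [-3.8  0.7 15.4]
```

```bash
python3 -m crank '255 0 0 0.02 0 0 0; 255 0 0 0.02 0 0 0' 60; python3 p.py s42
```

```text
clock: 29.75
eef_pos: [0.5941, 0.04, 0.0765]
eef_rot: [-0.0, 0.998, -0.057, 0.0]
force: [-4.8, 0.9, 17.1]
gripper_width: 0.0002
[([322, 247, 7, 9, 55], array([325.1, 251. ]))]
[0.5941 0.04   0.0765] [-4.   1.6 17.1]
```

```bash
python3 -m crank '255 0 0 -1 0 0 0; 255 0 0 -4 0 0 0; 255 0 0 -8 0 0 0; 255 0 -3 -10 0 0 0; 255 0 -3 -10 0 0 0; 255 0 -3 -10 0 0 0; 255 0 -3 -10 0 0 0' 60; python3 - <<'E'
from h import *
T,im=snap("wrist","w43"); np.save("T43",T); crop(cv2.convertScaleAbs(im,alpha=1.6),260,200,380,320,5,"c43"); print(T[:3,3])
E
python3 -m crank '255 0 5 0 0 0 0; 255 0 10 0 0 0 0; 255 0 10 0 0 0 0; 255 0 10 0 0 0 0; 255 0 10 0 0 0 0' 60; python3 - <<'E'
from h import *
T,im=snap("wrist","w44"); np.save("T44",T); crop(cv2.convertScaleAbs(im,alpha=1.6),260,60,380,180,5,"c44"); print(T[:3,3])
T,im=snap("side","s44"); crop(im,290,200,370,280,7.5,"c45")
T,im=snap("scene","sc44"); crop(im,270,190,350,270,7.5,"c46")
E
```

```text
clock: 30.68
eef_pos: [0.5968, 0.0692, 0.1747]
eef_rot: [0.0, 0.998, -0.057, -0.001]
force: [-0.5, 0.1, 0.6]
gripper_width: -0.0002
[0.59676705 0.06921205 0.17474001]
clock: 31.35
eef_pos: [0.5859, -0.0289, 0.1753]
eef_rot: [-0.0, 0.998, -0.056, -0.0]
force: [-0.1, 0.3, 0.7]
gripper_width: 0.0
[ 0.58590456 -0.02886074  0.17529716]
```

View pics/c43.png

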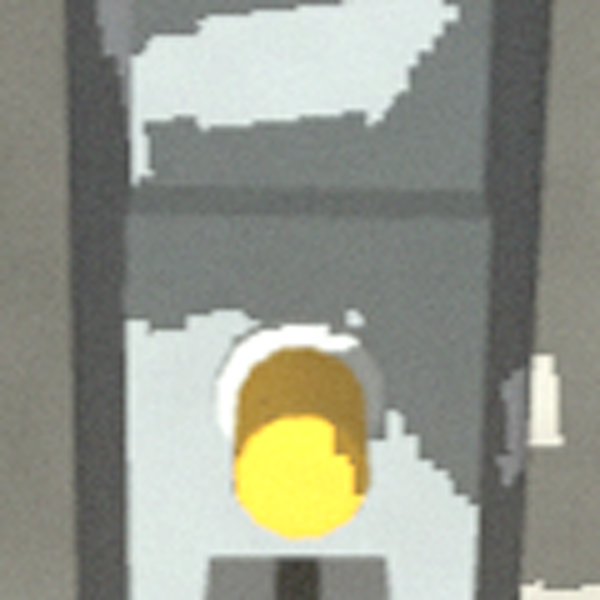

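View pics/c44.png

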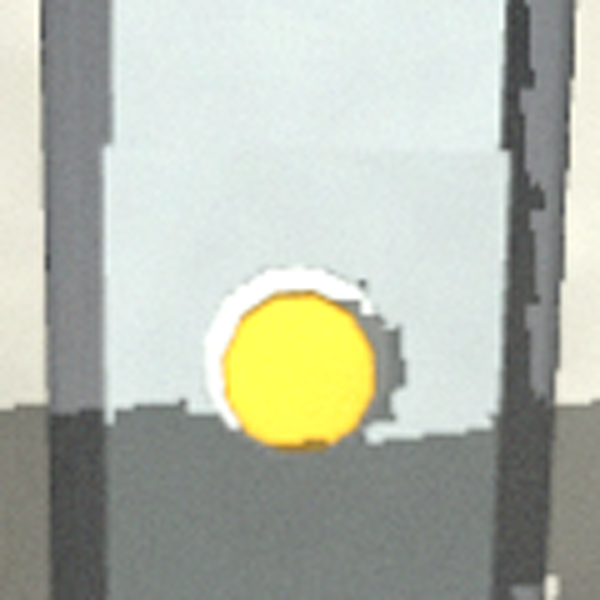

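View pics/c45.png

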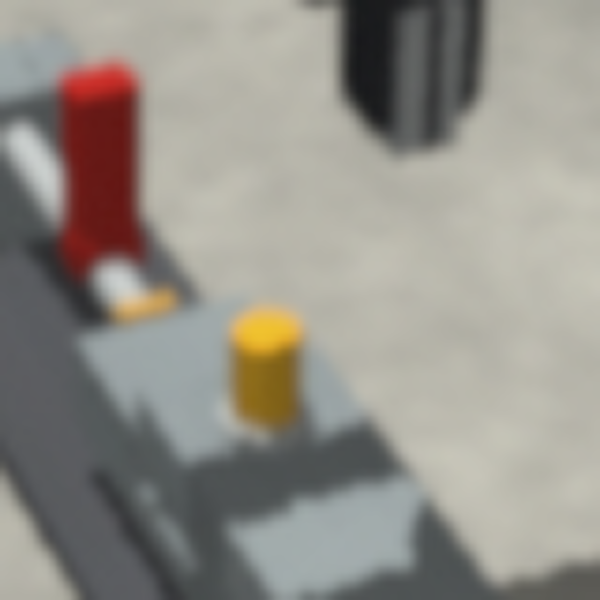

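View pics/c46.png

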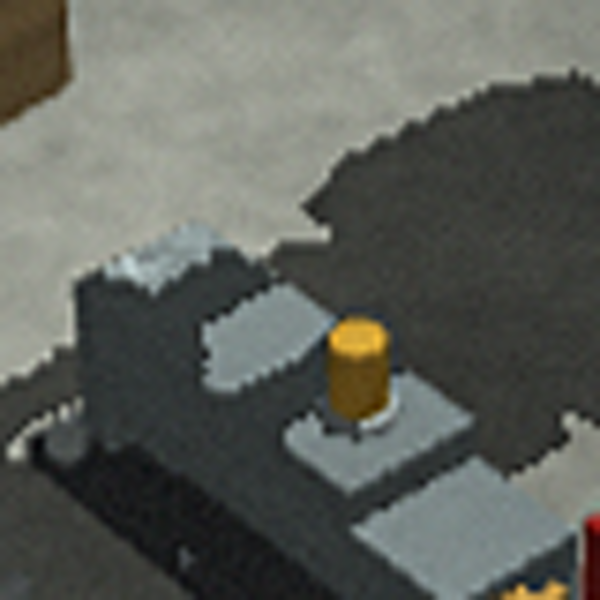

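```bash
python3 - <<'E'
from h import *
A,B=np.load("T43.npy"),np.load("T44.npy")
P=lambda a,b:two(ray("wrist",a,A),ray("wrist",b,B))
print("knob top",P((320.2,295),(319.7,133.4)))
print("step",P((320,243.6),(320,90)))
# knob bottom/flange top front arcs: flange front edge (top arc)
print("flange front rim",P((260+300/5,200+323/5),(260+300/5,60+266/5)))
for T,uv in ((A,(320.2,295)),(B,(319.7,133.4))):
    for z in (.104,.106): print(z,onz("wrist",uv,z,T))
for T,uv in ((A,(320,243.6)),(B,(320,90))): print(onz("wrist",uv,.074,T))
E
```

```text
knob top (array([0.59481934, 0.03955361, 0.10446085]), np.float64(8.363298031942605e-05))
step (array([0.59764029, 0.06392055, 0.07414748]), np.float64(0.00021535175818729278))
flange front rim (array([0.59610465, 0.05033822, 0.07848277]), np.float64(0.00022630026660585545))
0.104 [0.59483823 0.03934016 0.104     ]
0.106 [0.59493659 0.040246   0.106     ]
0.104 [0.59477633 0.03953765 0.104     ]
0.106 [0.59478268 0.03962728 0.106     ]
[0.59752835 0.06388697 0.074     ]
[0.59774845 0.06391553 0.074     ]
```

```bash
python3 - <<'E'
from h import *
s=cv2.imread("pics/s44.png");a=cv2.imread("pics/side0.png")
print("drift/spool diff", np.abs(s[330:460,410:520].astype(int)-a[330:460,410:520]).mean())
print(manip.close_job())
E
```

```text
drift/spool diff 0.9291841491841492
the job is handed in; nothing more can be done
None
```

View pics/s44.png

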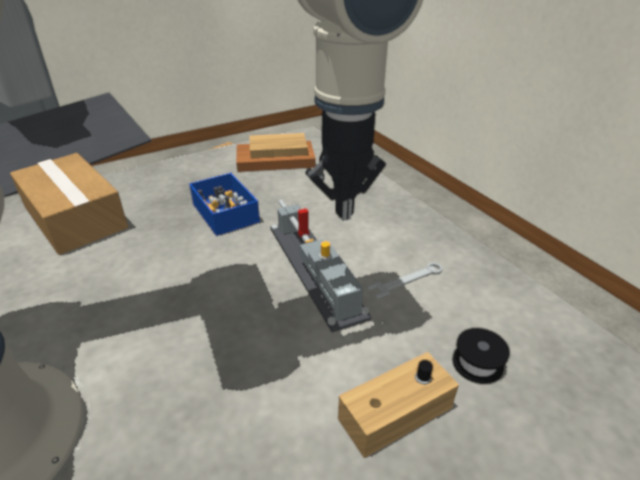

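I stood the pin in the upper ear and drew the link out by its tab about 30 mm. The pin then dropped about 18 mm into the eye. I pressed it down with the closed fingertips until it stopped hard, backed clear and handed in at about 31.5 s; the hand-in gave no verdict.

**Last checks**
- **Pin height:** two wrist views put the knob's top at 104.5 mm (104 is home), the flange's top at 78.5 mm (78 is home), and the ear's face at 74.1 mm (74 is correct).
- **Pin position:** those views put the pin's axis within about 1 mm of where the tool stood when the pin went in.
- **Hard stop:** the pin stood still under a 17 N press, so it was resting on something solid.
- **Bystanders:** in the last side picture the drift and spool look unchanged against the first. I only looked over the spanner and tub, and they look where they were.

**What failed or disagreed**
- **First grasp:** it closed above the knob. The fingertips lie about 27 to 30 mm behind the stated TCP, so I worked from what I measured.
- **Sideways offset:** the wrist camera read about 1.5 mm off in x. I corrected for that.
- **Catch force:** readings on the way past the catch never went above about 5 N, not the 9 to 16 N expected. I only read the force at the end of each step, so a peak could have been missed.
- **Link lock:** the pull did not rise sharply after the drop. I stopped pulling once the pin had dropped, so I did not test the lock by pulling on.
- **Earlier height:** a reading from the two fixed cameras after the first press put the pin about 1.5 mm short of home, so I pressed again before the final measurement.

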